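Steady the stone polisher and close its pots

ROBOT

A 7-joint arm with a two-finger parallel gripper is mounted at the origin on the work surface. World frame = base frame: x ahead of the robot, y to its left, z up, the work surface at z = 0. Lengths are in m, angles in rad, forces in N, time in s.
With the tool pointing down it reaches from about 0.4 to 0.85 m from the base axis. Payload 6.9 kg.
Tool frame: the origin (TCP) lies at the very end of the fingers, on their centre line; the grasp point (between the pads) lies 19 mm behind it; z points along the fingers, x is the direction in which the jaws open and shut, and the axes are right-handed (so a half turn about z gives the same grasp; the last joint's range is limited). The gripper opens to 85 mm and grips with 20 to 120 N. Pads are 22 mm wide; open, the fingers measure 114 mm over their backs; the gripper's body (76 mm by 85 mm) begins 54 mm behind the grasp point. The pads swing forward as they close: fully open they stand 13 mm farther back than shut.
Start: joints at [1.413, 0.507, -0.238, 1.5, 0.126, 1.149, -0.155], TCP at [0.162, -0.604, 0.231] pointing down, gripper open.
Joint ranges: [-3.08, 3.08], [-0.24, 2.05], [-1.43, 1.35], [0, 2.5], [-1.52, 4.66], [0.17, 1.96], [-2.89, 2.89]. Speed limits (rad/s): [2.39, 2.39, 3.14, 3.14, 3.14, 3.14, 3.14].

INTERFACE

Orientations are given as a unit quaternion [x, y, z, w].
In Python, from plant import arm gives the robot as it stands.
- The arm moves only by the shell command python3 -m inch 'ROWS' [FORCE]. ROWS is JSON, a list of rows, each a list of 7 numbers: the shift along the tool's x, y, z in mm, then the turn, a rotation vector about the tool's x, y, z in degrees, then the opening in per cent of the stroke, from 0 (shut) to 100 (fully open). A call has 1 to 20 rows; each row is the pose to reach, as a shift and turn from the pose commanded when the call began, along the tool's axes at that moment; what a row does not reach only later rows make up. A row lasts 1/12 s, in which the tool goes at most 41.7 mm and 7.16 degrees, less where a joint would pass 70% of its speed; a pose out of reach is approached as far as the arm can. A call with a gripper value outside its range is refused whole. The fingers move at their own pace and stop on an object; FORCE is the grip in N (left out, the last holds). Time passes only in rows, so rows that repeat a pose let the fingers close. It gives the time, the measured TCP pose, the force and the opening at its end, in the units of the state.
- arm.read_state(): the state, without advancing time (a new reading comes with each control period).
- arm.camera(name): name is "side" or "top"; returns (picture, depth): 480x640x3 uint8, blue, green, red; 480x640 float32, m along the optical axis (not along the pixel's ray), 0 where there is no reading.
- arm.camera_model(name): a dict with "camera_matrix" (3x3 intrinsics, pixels), "dist_coeffs" ([k1, k2, p1, p2, k3] as OpenCV has them; the pictures are not rectified), "cam_to_world" (4x4, takes a point from camera to world coordinates). Camera axes: x right, y down, z forward; pixel columns grow to the right and rows downward; lengths in m; the calibration is good to about 2 mm. A picture is of the moment at which its call begins. camera_model takes no time and is no camera call.
- arm.hand_in(): hands the job in, once; it reports no verdict.
The state is a dict: "time_s": time; "joint_pos": joint angles; "joint_vel": joint speeds; "effort": joint torques, N m; "tcp_pos": TCP position; "eef_rot": TCP orientation; "wrist_force": force on the tool from outside, world axes, zero at the start; "torque": the same for the moment, N m; "grip_width": opening from 0.0 (shut) to 1.0 (fully open).
Only numpy, scipy, OpenCV 4.12 (cv2) and the standard library are available. Lean on these libraries where they do the work, as an engineer would, in place of code of your own. Each camera call takes 0.05 s, during which the arm holds its last target.

TASK

Get the stone polisher ready to run. First turn the knobs to screw down both of its end feet until each just touches the marble tile below it, without jacking the stand up; then close the pots with every lid that lies on the table, each on the pot of its own colour, turning it until its lugs drop into the hidden keyways and it lies flush on the rim. Leave the stand where it is, never tip it, and do not disturb the other things on the table.

Things in the scene. Friction and masses are not known exactly. Their poses are not given: they have to be found in the camera images.
- stand: Loose, heavy (5 kg) grey polishing stand: plate 120 (x) x 270 (y) mm, 30 to 42 mm up, on four fixed feet at x +-45, y +-120 mm; three steel pots 68 mm across in a row along y; green housing at its +x edge (top 85 mm); an arm with a knob and a screw foot beyond each end. Origin: centre of the footprint, level with the fixed feet's undersides (on the table, z = 0). Yaw within 0.12 rad of 0.
- pot_red_mouth (a point): Centre of the rim of the pot with the carnelian red band: y = 80, z = 97 mm on the stand, whose axes it has. Bore 41 mm across, 22 mm deep; the flat rim (20 to 30 mm from the axis) has three keyways 13 mm wide, 120 degrees apart; their direction varies and is not reported. Lid riding on its lugs: lid origin 6 mm below this point; dropped home: 14 mm below. The seat is very stiff (1.5 N m).
- pot_blue_mouth (a point): Centre of the rim of the pot with the dark lapis blue band: y = 0, z = 97 mm on the stand, whose axes it has. Bore 41 mm across, 22 mm deep; the flat rim (20 to 30 mm from the axis) has three keyways 13 mm wide, 120 degrees apart; their direction varies and is not reported. Lid riding on its lugs: lid origin 6 mm below this point; dropped home: 14 mm below. The seat is very stiff (1.5 N m).
- pot_green_mouth (a point): Centre of the rim of the pot with the turquoise green band: y = -80, z = 97 mm on the stand, whose axes it has. Bore 41 mm across, 22 mm deep; the flat rim (20 to 30 mm from the axis) has three keyways 13 mm wide, 120 degrees apart; their direction varies and is not reported. Lid riding on its lugs: lid origin 6 mm below this point; dropped home: 14 mm below. The seat is very stiff (1.5 N m).
- lid_red: Loose steel lid (about 180 g), handle carnelian red; may be absent; starts upright. Origin: centre of its underside, z up. Heavy pilot 39 mm across (end chamfered to 35), z 0 to 14 mm; on its side three lugs 8 mm wide, z 6 to 14 mm, reaching 27 mm from the axis, at +x and 120 degrees on; disc 62 mm across, z 14 to 20 mm; bar handle z 20 to 54 mm, 46 mm along x, 14 mm along y (grip at z 44). Drops home by its weight.
- lid_blue: Loose steel lid (about 180 g), handle dark lapis blue; may be absent; starts upright. Origin: centre of its underside, z up. Heavy pilot 39 mm across (end chamfered to 35), z 0 to 14 mm; on its side three lugs 8 mm wide, z 6 to 14 mm, reaching 27 mm from the axis, at +x and 120 degrees on; disc 62 mm across, z 14 to 20 mm; bar handle z 20 to 54 mm, 46 mm along x, 14 mm along y (grip at z 44). Drops home by its weight.
- lid_green: Loose steel lid (about 180 g), handle turquoise green; may be absent; starts upright. Origin: centre of its underside, z up. Heavy pilot 39 mm across (end chamfered to 35), z 0 to 14 mm; on its side three lugs 8 mm wide, z 6 to 14 mm, reaching 27 mm from the axis, at +x and 120 degrees on; disc 62 mm across, z 14 to 20 mm; bar handle z 20 to 54 mm, 46 mm along x, 14 mm along y (grip at z 44). Drops home by its weight.
- knob_left (a joint): Angle (rad, 0 to 8.0) of the knob of the left screw foot (+y end); it grows clockwise seen from above and drives the foot down 8 mm per turn. The knob stays at its height and where it is left; it resists with about 0.06 N m.
- knob_left_grip (a point): Point on the axis of the left knob where to grip it, 86 mm above the origin of the stand, at y = +175 mm. The knob has an orange bar 38 mm long along this point's x, 14 mm wide along its y, from 22 mm below this point to 12 mm above it, on a black disc 36 mm across.
- foot_left_pad (a point): Centre of the underside of the round pad (28 mm across) of the left screw foot. With the stand level it hangs 8.5 mm above the origin of the stand at knob angle 0, and sinks 8 mm per turn (1.27 mm per rad) without turning.
- tile_left: Fixed marble tile, 62 x 66 mm, under the left screw foot. Origin: centre of its upper face, which is 0.5 to 4 mm above the table, differently at each start. Once the foot bears on it, further turning lifts this end of the stand, and the knob with it.
- knob_right (a joint): Angle (rad, 0 to 8.0) of the knob of the right screw foot (-y end); it grows clockwise seen from above and drives the foot down 8 mm per turn. The knob stays at its height and where it is left; it resists with about 0.06 N m.
- knob_right_grip (a point): Point on the axis of the right knob where to grip it, 86 mm above the origin of the stand, at y = -175 mm. The knob has an orange bar 38 mm long along this point's x, 14 mm wide along its y, from 22 mm below this point to 12 mm above it, on a black disc 36 mm across.
- foot_right_pad (a point): Centre of the underside of the round pad (28 mm across) of the right screw foot. With the stand level it hangs 8.5 mm above the origin of the stand at knob angle 0, and sinks 8 mm per turn (1.27 mm per rad) without turning.
- tile_right: Fixed marble tile, 62 x 66 mm, under the right screw foot. Origin: centre of its upper face, which is 0.5 to 4 mm above the table, differently at each start. Once the foot bears on it, further turning lifts this end of the stand, and the knob with it.
- dish: Loose steel dish of stone chips, 180 mm across, 15 mm high; origin under its centre. Not needed.
- bowl: Loose steel bowl of grit, 160 mm across, 45 mm high; origin under its centre. Not needed.
- offcut0: Loose red stone offcut 45 x 30 x 12 mm lying among the lids; origin under its centre. Not needed.
- offcut1: Loose cream stone offcut 40 x 28 x 14 mm lying among the lids; origin under its centre. Not needed.
- offcut2: Loose brown stone offcut 50 x 35 x 12 mm beyond the stand; origin under its centre. Not needed.
- punch0: Loose black steel punch 200 mm long (along x), 9 mm thick; origin under its middle. Not needed.
- punch1: Loose black steel punch, like punch0. Not needed.

How it is judged:
On the way, in this order (a step that is already met when the one before it is completed fails the run):
1. both screw feet touch their tiles, and neither end of the stand is jacked up (contact force between foot_left and tile_left above 0.4 N and contact force between foot_right and tile_right above 0.4 N and angle between stand's own z axis and vertical below 0.02 rad and height (world z) of each of knob_left_grip, knob_right_grip below 0.0878 m), for 0.2 s.
2. every lid present has dropped into the keyways of the pot of its colour (horizontal distance between lid_red and pot_red_mouth below 0.004 m and z of lid_red in the frame of pot_red_mouth below -0.0115 m and angle between each of lid_red, lid_blue, lid_green's own z axis and vertical below 0.05 rad and horizontal distance between lid_blue and pot_blue_mouth below 0.004 m and z of lid_blue in the frame of pot_blue_mouth below -0.0115 m and horizontal distance between lid_green and pot_green_mouth below 0.004 m and z of lid_green in the frame of pot_green_mouth below -0.0115 m), for 0.2 s.
At the end, for the whole second after the job is handed in: Both feet press on their tiles (over 0.4 N), neither end of the stand is jacked up by 1.8 mm or more, stand tilted under 0.02 rad; every lid present rests on the pot of its colour, within 4 mm of the axis, origin over 11.5 mm below the rim, tilted under 0.05 rad (all of step 1 and all of step 2 and linear speed of each of lid_red, lid_blue, lid_green below 0.02 m/s); the robot touches nothing.
It fails at once if the stand is tipped by more than 0.06 rad (angle between stand's own z axis and vertical above 0.06 rad).
It fails at once if the stand is shoved more than 25 mm (distance of stand from where it was at the start of the episode above 0.025 m).
It fails at once if another thing on the table is moved more than 50 mm (distance of any of dish, bowl, offcut0, offcut1, offcut2, punch0, punch1 from where it was at the start of the episode above 0.05 m).
Of lid_red, lid_blue, lid_green only 2 to 3 are there at a start; the rules pass over those that are not, and their reading is None.
At some moment in a run one of lid_red, lid_blue, lid_green may be knocked a few centimetres aside while the robot is not near it.
It also fails if it takes over 210 s, if anything falls off the work surface, if the arm or the gripper's body presses on something with over 40 N, if the wrist force passes 120 N, or if a joint passes its speed limit or range.

## Working session

There is one attempt and no reset: what is moved stays moved. The work goes in short steps, Python scripts to look and compute and a shell command to move; the robot and the scene stay as the last step left them, time stands still between calls to the robot, and variables do not carry over. Pictures are saved under pics/ and viewed, and the job is handed in when it is done.

```bash
ls -la; mkdir -p pics
python3 - <<'E'
from plant import arm
import cv2, numpy as np
print(arm.read_state())
for n in ("side","top"):
    m=arm.camera_model(n); print(n,m)
    p,d=arm.camera(n); cv2.imwrite(f"pics/{n}0.png",p); np.save(f"pics/{n}0d.npy",d)
E
```

```text
total 12
drwxr-xr-x  3 agent agent 4096 Dec  6 21:14 .
drwxr-xr-x 23 root  root  4096 Dec  6 21:14 ..
drwxr-xr-x  2 agent agent 4096 Dec  6 21:14 pics
{'time_s': 0.0, 'joint_pos': array([ 1.41346802,  0.50834423, -0.23750981,  1.50110828,  0.1256869 ,
        1.14888677, -0.15476642]), 'joint_vel': array([-0.00026288,  0.00092387, -0.00080017, -0.00147958,  0.00040929,
        0.00075254, -0.00010571]), 'effort': array([-1.52738849e-04, -6.20601654e+01, -2.18675561e+00, -2.49651307e+01,
        1.25446968e-02,  1.20692150e-02,  1.50944192e-05]), 'tcp_pos': array([ 0.1621782 , -0.60308808,  0.23043364]), 'eef_rot': array([ 7.93675115e-01, -6.08341217e-01, -7.05639109e-04, -5.25816431e-04]), 'wrist_force': array([ 0.25874173,  1.11287868, -0.07465594]), 'torque': array([ 0.02660101,  0.05625891, -0.01119361]), 'grip_width': 1.0045306947638115}
side {'camera_matrix': array([[537.34695304,   0.        , 316.18240451],
       [  0.        , 537.34695304, 245.32166023],
       [  0.        ,   0.        ,   1.        ]]), 'dist_coeffs': array([-0.03946159,  0.        ,  0.        ,  0.        ,  0.        ]), 'cam_to_world': array([[ 0.9978645 , -0.0317571 ,  0.05707818,  0.50305531],
       [-0.06363108, -0.66993651,  0.73968653, -0.9217664 ],
       [ 0.01474846, -0.74173888, -0.6705266 ,  0.95704111],
       [ 0.        ,  0.        ,  0.        ,  1.        ]])}
top {'camera_matrix': array([[467.81872344,   0.        , 323.77853608],
       [  0.        , 467.81872344, 241.40716908],
       [  0.        ,   0.        ,   1.        ]]), 'dist_coeffs': array([-0.00031039,  0.        ,  0.        ,  0.        ,  0.        ]), 'cam_to_world': array([[-0.01910584, -0.98463388,  0.17358311,  0.38407868],
       [-0.99972496,  0.02117559,  0.01007941,  0.00668355],
       [-0.01360026, -0.17334279, -0.98476764,  1.10022972],
       [ 0.        ,  0.        ,  0.        ,  1.        ]])}
```

View pics/side0.png

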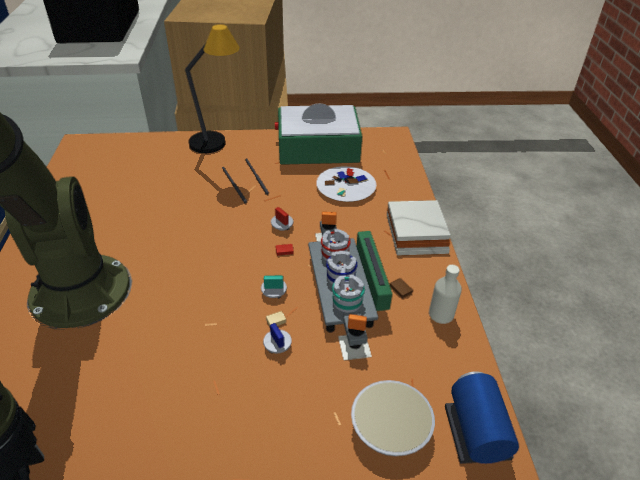

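View pics/top0.png

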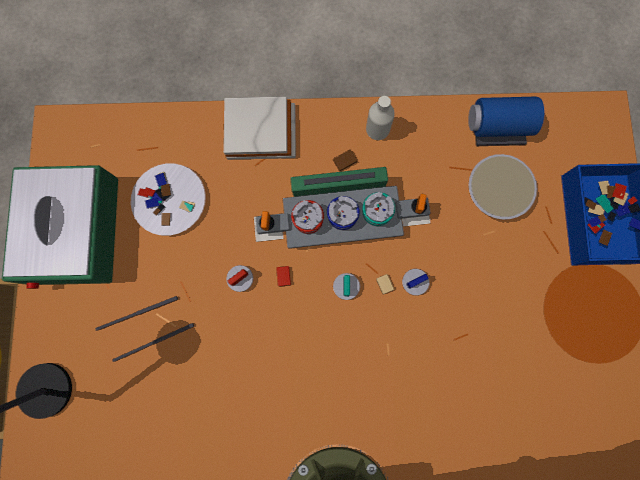

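```bash
cat > h.py <<'E'
import cv2, numpy as np
from plant import arm
def grab(n,tag):
    p,d=arm.camera(n); cv2.imwrite(f"pics/{n}{tag}.png",p); np.save(f"pics/{n}{tag}d.npy",d); return p,d
def ray(n,uv):
    m=arm.camera_model(n)
    q=cv2.undistortPoints(np.array(uv,float).reshape(-1,1,2),m["camera_matrix"],m["dist_coeffs"]).reshape(-1,2)
    T=m["cam_to_world"]; r=np.c_[q,np.ones(len(q))]
    return T[:3,3], r@T[:3,:3].T      # per unit optical depth
def onz(n,uv,z):
    o,r=ray(n,uv); return o+r*((z-o[2])/r[:,2])[:,None]
def cloud(n,d):
    v,u=np.mgrid[0:480,0:640]; o,r=ray(n,np.c_[u.ravel(),v.ravel()])
    return (o+r*d.reshape(-1,1)).reshape(480,640,3)
def proj(n,P):
    m=arm.camera_model(n); T=np.linalg.inv(m["cam_to_world"])
    rv,_=cv2.Rodrigues(T[:3,:3]); 
    return cv2.projectPoints(np.array(P,float).reshape(-1,3),rv,T[:3,3],m["camera_matrix"],m["dist_coeffs"])[0].reshape(-1,2)
def crop(p,u0,u1,v0,v1,k,name):
    cv2.imwrite(f"pics/{name}.png",cv2.resize(p[v0:v1,u0:u1],None,fx=k,fy=k,interpolation=cv2.INTER_CUBIC))
E
python3 - <<'E'
from h import *
s=cv2.imread("pics/side0.png");t=cv2.imread("pics/top0.png")
crop(s,250,400,200,370,3.5,"sc"); crop(t,220,440,160,310,3.6,"tc")
for n in("side","top"):
    d=np.load(f"pics/{n}0d.npy"); C=cloud(n,d)
    print(n,(d==0).mean(), "table z", [C[v-3:v+4,u-3:u+4,2].ravel().round(4)[::12] for u,v in ([(230,320)] if n=="side" else [(300,340),(200,300)])])
E
```

```text
side 0.003974609375 table z [array([ 0.0003, -0.0013,  0.0002, -0.003 ,  0.0002])]
top 0.0037955729166666667 table z [array([-0.0005, -0.0001,  0.0014, -0.0029,  0.0032]), array([-0.0019, -0.0017, -0.0028,  0.0009, -0.002 ])]
```

View pics/sc.png

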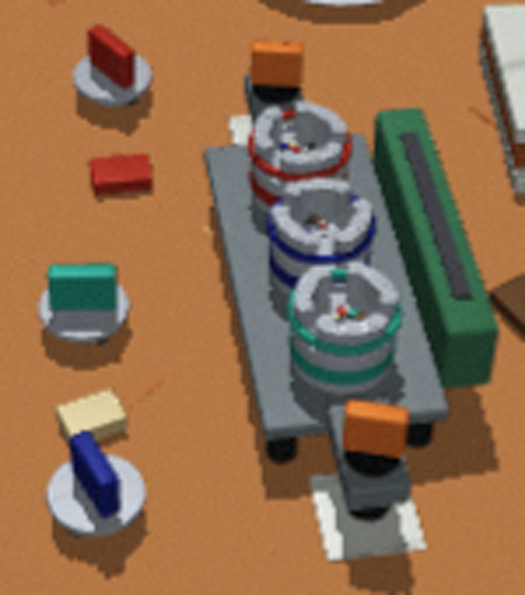

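View pics/tc.png

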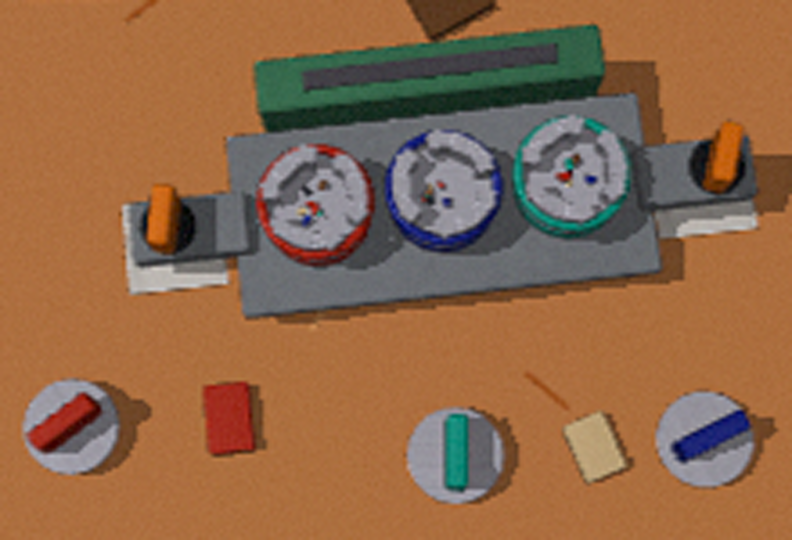

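```bash
cat > m.py <<'E'
from h import *
import sys
def masks(p):
    H=cv2.cvtColor(p,cv2.COLOR_BGR2HSV); h,s,v=[H[...,i].astype(int) for i in range(3)]
    return dict(orange=(h>8)&(h<16)&(s>215)&(v>120), red=((h<6)|(h>174))&(s>170)&(v>70),
      blue=(h>112)&(h<126)&(s>160)&(v>50), green=(h>78)&(h<95)&(s>140)&(v>70))
def comps(m,amin=25):
    n,l,st,c=cv2.connectedComponentsWithStats(m.astype(np.uint8))
    return [(st[i],c[i],l==i) for i in range(1,n) if st[i,4]>=amin]
E
python3 - <<'E'
from m import *
for n in ("side","top"):
    p=cv2.imread(f"pics/{n}0.png"); d=np.load(f"pics/{n}0d.npy");C=cloud(n,d)
    for k,m in masks(p).items():
        for st,c,mm in comps(m):
            q=C[mm]; 
            if 0.3<np.median(q[:,0])<.8 and abs(np.median(q[:,1]))<.35:
                print(n,k,st,c.round(1),np.median(q,0).round(4),"zmax",np.percentile(q[:,2],90).round(4))
E
```

```text
side red [275 207  13  18 143] [281.4 215.4] [0.4942 0.2082 0.0448] zmax 0.0549
side red [276 244  17  11 164] [284.1 249.3] [0.499  0.1096 0.0112] zmax 0.0139
side blue [327 264  30  11  59] [341.2 270.7] [ 0.6278 -0.0535  0.0863] zmax 0.0886
side blue [271 324  13  23 175] [276.6 334.9] [ 0.4782 -0.1995  0.0503] zmax 0.0551
side green [264 276  19  12 221] [273.  281.5] [ 0.4711 -0.0374  0.0452] zmax 0.0547
side green [332 287  32  14  85] [347.6 295.7] [ 0.6332 -0.1323  0.0866] zmax 0.0893
side green [334 300  27  10  74] [346.9 306. ] [ 0.6334 -0.1371  0.0594] zmax 0.0638
top orange [418 194   8  16  95] [421.4 201.8] [ 0.644  -0.1998  0.0977] zmax 0.1002
top orange [261 211   7  17  85] [264.2 219.2] [0.6132 0.1471 0.0976] zmax 0.1
top red [294 220  29  13  77] [309.6 227.5] [0.5934 0.047  0.0861] zmax 0.0891
top red [277 266  14  20 231] [283.2 275.8] [0.496  0.1144 0.0117] zmax 0.0139
top red [228 270  19  15 116] [236.9 276.5] [0.4936 0.2143 0.0532] zmax 0.0556
top blue [328 214  31  15  79] [343.1 223.4] [ 0.601  -0.0239  0.0859] zmax 0.0884
top blue [407 274  21  14 113] [417.4 280.6] [ 0.4746 -0.1892  0.0538] zmax 0.0564
top green [362 195  32  30 121] [373.3 215.6] [ 0.6131 -0.0861  0.0862] zmax 0.0895
top green [185 203   8   8  32] [189. 206.] [0.6676 0.3374 0.0196] zmax 0.022
top green [344 275   6  21 120] [346.5 285. ] [ 0.4687 -0.0315  0.0536] zmax 0.0558
```

```bash
cat >> m.py <<'E'
def bar(n,C,xy,zt,R=.03,tol=.004):
    """top face of a bar at height zt near xy: pixels by depth -> cast rays on zt plane, minAreaRect + PCA"""
    q=(np.hypot(C[...,0]-xy[0],C[...,1]-xy[1])<R)&(abs(C[...,2]-zt)<tol)
    l=max(comps(q,1),key=lambda a:a[0][4])[2]
    v,u=np.nonzero(l); P=onz(n,np.c_[u,v],zt)[:,:2]
    c=P.mean(0); w,V=np.linalg.eigh(np.cov((P-c).T)); a=V[:,1]
    (rc,sz,_)=cv2.minAreaRect((P*1000).astype(np.float32))
    return np.array(rc)/1000,c,np.degrees(np.arctan2(a[1],a[0]))%180,sz,len(u)
E
python3 - <<'E'
from m import *
for n in ("side","top"):
    d=np.load(f"pics/{n}0d.npy");C=cloud(n,d)
    for k,xy,z in (("kl",(.613,.147),.098),("kr",(.644,-.2),.098),("red",(.494,.212),.054),("green",(.469,-.032),.054),("blue",(.475,-.19),.054)):
        rc,c,a,sz,N=bar(n,C,xy,z); print(n,k,rc.round(4),c.round(4),"ang",a.round(1),np.round(sz,1),N)
    # table / tile
    for k,xy in (("L",(.613,.147)),("R",(.644,-.2))):
        dxy=C[...,:2]-xy; yaw=.0886; R=np.array([[np.cos(yaw),np.sin(yaw)],[-np.sin(yaw),np.cos(yaw)]])
        w=dxy@R.T; p=cv2.imread(f"pics/{n}0.png"); H=cv2.cvtColor(p,cv2.COLOR_BGR2HSV)
        tile=(abs(w[...,0])<.031)&(abs(w[...,1])<.033)&(H[...,1]<60)&(abs(C[...,2])<.012)&(H[...,2]>60)
        tile=cv2.erode(tile.astype(np.uint8),np.ones((3,3)))>0
        tab=(np.maximum(abs(w[...,0]),abs(w[...,1]))<.09)&(H[...,1]>120)&(abs(C[...,2])<.012)
        tab=cv2.erode(tab.astype(np.uint8),np.ones((3,3)))>0
        print(n,k,"tile z",C[tile][:,2].mean().round(5),np.median(C[tile][:,2]).round(5),tile.sum(),"table",C[tab][:,2].mean().round(5),tab.sum(), "sd",C[tile][:,2].std().round(4))
E
```

```text
side kl [0.6165 0.1436] [0.617  0.1447] ang 175.1 [16.3 35.8] 60
side kr [ 0.6474 -0.2037] [ 0.6478 -0.203 ] ang 164.4 [17.3 36.7] 100
side red [0.4958 0.2118] [0.4958 0.2122] ang 126.0 [15.2 47.8] 60
side green [ 0.4714 -0.0358] [ 0.4705 -0.0343] ang 179.1 [16.4 42.3] 85
side blue [ 0.4784 -0.1936] [ 0.4788 -0.1937] ang 114.2 [14.2 46.8] 108
side L tile z 0.00238 0.00214 8 table 0.00044 890 sd 0.0023
side R tile z 0.00142 0.00153 252 table 0.00028 3232 sd 0.0019
top kl [0.6135 0.1475] [0.6135 0.1477] ang 173.5 [14.  36.8] 99
top kr [ 0.6446 -0.1995] [ 0.6441 -0.1996] ang 166.1 [13.7 37.6] 96
top red [0.492  0.2153] [0.4926 0.2154] ang 126.2 [14.5 45.2] 120
top green [ 0.4687 -0.0315] [ 0.4684 -0.0314] ang 179.1 [11.2 44.7] 119
top blue [ 0.4755 -0.1901] [ 0.4756 -0.1903] ang 115.9 [12.8 45.4] 118
top L tile z 0.00175 0.00183 112 table -0.00038 2878 sd 0.0021
top R tile z 0.00119 0.00128 136 table -0.00015 2849 sd 0.0024
```

```bash
cat > go.py <<'E'
# usage: python3 go.py x y z jawdeg  [turn sign hint] -> shift (mm, tool axes) and turn about tool z (deg)
import sys, numpy as np
from plant import arm
from scipy.spatial.transform import Rotation as R
s=arm.read_state(); r=R.from_quat(s["eef_rot"]); M=r.as_matrix()
a=np.degrees(np.arctan2(M[1,0],M[0,0]))
print("t %.1f tcp"%s["time_s"],s["tcp_pos"].round(4),"jaw %.1f"%a,"tilt",M[:,2].round(4),"F",s["wrist_force"].round(1),"T",s["torque"].round(2),"grip %.3f"%s["grip_width"],"q7 %.2f"%s["joint_pos"][6])
if len(sys.argv)>4:
    x,y,z,j=map(float,sys.argv[1:5])
    dw=np.array([x,y,z])-s["tcp_pos"]; print("shift tool mm",(M.T@dw*1000).round(1))
    # fixed vertical target orientation (x jaw, z down)
    jr=np.radians(j); T=np.column_stack([[np.cos(jr),np.sin(jr),0],[np.sin(jr),-np.cos(jr),0],[0,0,-1]])
    print("turn rotvec deg",(R.from_matrix(M.T@T)).as_rotvec(degrees=True).round(2))
E
python3 go.py 0.646 -0.2015 0.2 75.5
```

```text
t 0.1 tcp [ 0.1622 -0.6031  0.2305] jaw -74.9 tilt [-4.0e-04  1.6e-03 -1.0e+00] F [-0.4  0.7  0.5] T [-0.03  0.02  0.  ] grip 1.003 q7 -0.15
shift tool mm [-262.1 -571.6   30.9]
turn rotvec deg [-1.2000e-01  3.0000e-02 -1.5044e+02]
```

```bash
python3 -m inch '[[-262,-572,30,0,0,-75,55],[-262,-572,30,0,0,-75,55],[-262,-572,30,0,0,-75,55],[-262,-572,30,0,0,-75,55],[-262,-572,30,0,0,-75,55],[-262,-572,30,0,0,-75,55],[-262,-572,30,0,0,-75,55],[-262,-572,30,0,0,-75,55],[-262,-572,30,0,0,-75,55],[-262,-572,30,0,0,-150.4,55],[-262,-572,30,0,0,-150.4,55],[-262,-572,30,0,0,-150.4,55],[-262,-572,30,0,0,-150.4,55],[-262,-572,30,0,0,-150.4,55],[-262,-572,30,0,0,-150.4,55],[-262,-572,30,0,0,-150.4,55],[-262,-572,30,0,0,-150.4,55],[-262,-572,30,0,0,-150.4,55],[-262,-572,30,0,0,-150.4,55],[-262,-572,30,0,0,-150.4,55]]' 40; python3 go.py 0.646 -0.2015 0.12 75.5
```

```text
time_s: 1.77
tcp_pos: [0.6465, -0.2019, 0.2006]
eef_rot: [0.826, 0.564, -0.0, -0.0]
wrist_force: [-0.1, 0.2, -1.1]
grip_width: 0.551
t 1.8 tcp [ 0.6465 -0.2019  0.2006] jaw 68.7 tilt [-1.2e-03  2.0e-04 -1.0e+00] F [-0.1  0.2 -1.1] T [ 0.05 -0.    0.03] grip 0.551 q7 1.00
shift tool mm [ 0.2 -0.5 80.6]
turn rotvec deg [-0.07  0.01 -6.84]
```

```bash
python3 -m inch '[[0,0,35,0,0,-6.8,55],[0,0,70,0,0,-6.8,55],[0,0,70,0,0,-6.8,55],[0,0,70,0,0,-6.8,55]]'
python3 - <<'E'
from m import *
for n in("side","top"):
    p,d=grab(n,"1")
    crop(p,*( (300,440,250,390) if n=="side" else (350,490,130,270)),4,n+"1c")
E
python3 go.py 0.646 -0.2015 0.07 75.5
```

```text
time_s: 2.1
tcp_pos: [0.6453, -0.2023, 0.1296]
eef_rot: [0.793, 0.609, -0.001, -0.002]
wrist_force: [-0.5, 0.7, 1.5]
grip_width: 0.55
t 2.2 tcp [ 0.6476 -0.2017  0.133 ] jaw 75.1 tilt [ 1.8e-03  3.0e-04 -1.0e+00] F [0.5 0.9 0.2] T [ 0.01 -0.03 -0.04] grip 0.553 q7 1.04
shift tool mm [-0.3 -1.7 63. ]
turn rotvec deg [ 0.1  -0.04 -0.45]
```

View pics/side1c.png

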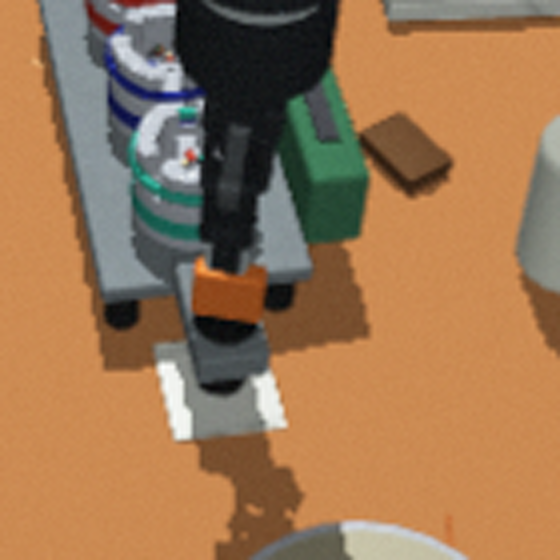

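View pics/top1c.png

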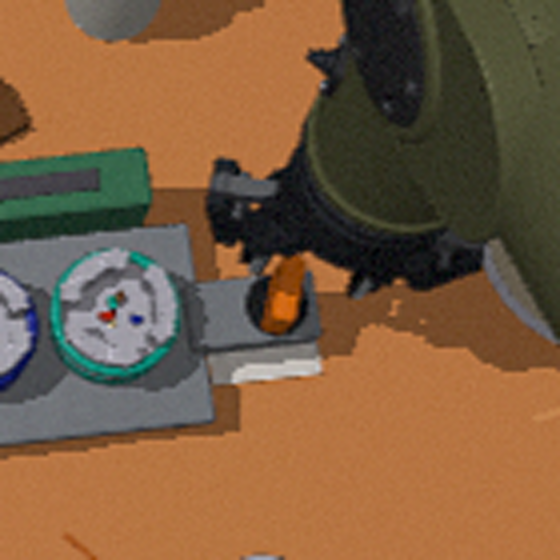

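Run:
```python
from m import *
d=np.load("pics/side1d.npy"); C=cloud("side",d)
m=(C[...,2]>.125)&(C[...,2]<.17)&(np.hypot(C[...,0]-.647,C[...,1]+.2)<.08)
v,u=np.nonzero(m)
for r in range(v.max()-12,v.max()+1,2):
    us=u[v==r]; q=C[r,us]; 
    if len(us): print(r,us.min(),us.max(),q[0].round(4),q[-1].round(4),"w",np.linalg.norm(q[0]-q[-1]).round(4))
dd=np.array([np.cos(np.radians(75.1)),np.sin(np.radians(75.1)),0])
t=np.array([.6476,-.2017,.133])
for k in(-.0233,-.035): print(proj("side",t+dd*k+[0,0,.006]))
d=np.load("pics/top1d.npy"); C=cloud("top",d)
```

```text
312 352 360 [ 0.63   -0.23    0.1492] [ 0.6441 -0.2391  0.1589] w 0.0194
314 351 362 [ 0.6284 -0.23    0.1433] [ 0.6494 -0.2348  0.1476] w 0.022
316 351 361 [ 0.6287 -0.2301  0.1373] [ 0.6484 -0.2321  0.1385] w 0.0198
318 357 361 [ 0.6404 -0.234   0.1351] [ 0.6486 -0.2332  0.1336] w 0.0084
[[357.13848112 312.93789696]]
[[356.31211349 317.34580312]]
```

```bash
python3 -m inch '[[0,0,30,0,0,0,50],[0,0,62,0,0,0,50],[0,0,62,0,0,0,50],[0,0,62,0,0,0,50],[0,0,62,0,0,0,50]]'; python3 go.py 0.647 -0.2015 0.07 75.5
```

```text
time_s: 2.62
tcp_pos: [0.6482, -0.2017, 0.0721]
eef_rot: [0.793, 0.609, 0.001, 0.001]
wrist_force: [-0.2, -0.2, 0.9]
grip_width: 0.502
t 2.6 tcp [ 0.6482 -0.2017  0.0721] jaw 75.1 tilt [ 3.2e-03 -2.0e-04 -1.0e+00] F [-0.2 -0.2  0.9] T [ 0.01 -0.02  0.07] grip 0.502 q7 1.00
shift tool mm [-0.2 -1.2  2.1]
turn rotvec deg [ 0.18 -0.03 -0.41]
```

```bash
python3 -m inch '[[0,-1,2,0,0,0,30],[0,-1,2,0,0,0,20],[0,-1,2,0,0,0,10],[0,-1,2,0,0,0,5],[0,-1,2,0,0,0,5],[0,-1,2,0,0,0,5],[0,-1,2,0,0,0,5]]' 30; python3 go.py 0.647 -0.2015 0.07 75.5
```

```text
time_s: 3.2
tcp_pos: [0.647, -0.2003, 0.0694]
eef_rot: [0.793, 0.61, 0.002, 0.001]
wrist_force: [-0.3, 3.2, 7.3]
grip_width: 0.159
t 3.2 tcp [ 0.647  -0.2003  0.0694] jaw 75.1 tilt [ 0.0031  0.001  -1.    ] F [-0.3  3.2  7.3] T [0.57 0.12 0.01] grip 0.159 q7 0.99
shift tool mm [-1.2  0.3 -0.6]
turn rotvec deg [ 0.16 -0.1  -0.35]
```

```bash
python3 -m inch '[[0.5,0,-1,0,0,0,5],[0.5,0,-1,0,0,6,5],[0.5,0,-1,0,0,12,5],[0.5,0,-1,0,0,18,5],[0.5,0,-1,0,0,24,5],[0.5,0,-1,0,0,30,5],[0.5,0,-1,0,0,30,5],[0.5,0,-1,0,0,30,5]]' 30; python3 go.py 0.647 -0.2 0.07 45.5
```

```text
time_s: 3.87
tcp_pos: [0.6469, -0.2004, 0.0694]
eef_rot: [0.923, 0.385, 0.001, 0.0]
wrist_force: [1.5, 2.4, 5.5]
grip_width: 0.16
t 3.9 tcp [ 0.6469 -0.2004  0.0694] jaw 45.3 tilt [ 2.3e-03  1.0e-04 -1.0e+00] F [1.5 2.4 5.5] T [ 0.62 -0.32 -0.05] grip 0.160 q7 0.55
shift tool mm [ 0.4 -0.2 -0.6]
turn rotvec deg [ 0.09 -0.1  -0.19]
```

```bash
python3 -m inch '[[0,0,0,0,0,6,5],[0,0,0,0,0,12,5],[0,0,0,0,0,18,5],[0,0,0,0,0,24,5],[0,0,0,0,0,30,5],[0,0,0,0,0,36,5],[0,0,0,0,0,42,5],[0,0,0,0,0,48,5],[0,0,0,0,0,54,5],[0,0,0,0,0,60,5],[0,0,0,0,0,60,5],[0,0,0,0,0,60,5]]' 30; python3 go.py 0.647 -0.2 0.07 -15
```

```text
time_s: 4.87
tcp_pos: [0.6465, -0.2004, 0.0693]
eef_rot: [0.992, -0.128, 0.001, -0.0]
wrist_force: [0.9, 2.7, 6.8]
grip_width: 0.156
t 4.9 tcp [ 0.6465 -0.2004  0.0693] jaw -14.7 tilt [ 1.3e-03  3.0e-04 -1.0e+00] F [0.9 2.7 6.8] T [ 0.61 -0.05 -0.06] grip 0.156 q7 -0.32
shift tool mm [ 0.4 -0.6 -0.7]
turn rotvec deg [-0.04 -0.07  0.31]
```

```bash
python3 -m inch '[[0,0,0,0,0,6,5],[0,0,0,0,0,12,5],[0,0,0,0,0,18,5],[0,0,0,0,0,24,5],[0,0,0,0,0,30,5],[0,0,0,0,0,36,5],[0,0,0,0,0,42,5],[0,0,0,0,0,48,5],[0,0,0,0,0,54,5],[0,0,0,0,0,60,5],[0,0,0,0,0,60,5],[0,0,0,0,0,60,5]]' 30; python3 go.py; python3 -m inch '[[0,0,0,0,0,6,5],[0,0,0,0,0,12,5],[0,0,0,0,0,18,5],[0,0,0,0,0,24,5],[0,0,0,0,0,30,5],[0,0,0,0,0,36,5],[0,0,0,0,0,42,5],[0,0,0,0,0,48,5],[0,0,0,0,0,54,5],[0,0,0,0,0,60,5],[0,0,0,0,0,60,5],[0,0,0,0,0,60,5]]' 30; python3 go.py 0.647 -0.2 0.07 -15
```

```text
time_s: 5.87
tcp_pos: [0.6463, -0.2002, 0.0693]
eef_rot: [0.795, -0.607, 0.0, -0.001]
wrist_force: [0.2, 3.3, 7.8]
grip_width: 0.156
t 5.9 tcp [ 0.6463 -0.2002  0.0693] jaw -74.7 tilt [ 7.e-04  8.e-04 -1.e+00] F [0.2 3.3 7.8] T [ 0.8   0.11 -0.05] grip 0.156 q7 -1.16
time_s: 6.87
tcp_pos: [0.6465, -0.1999, 0.0693]
eef_rot: [-0.385, 0.923, 0.001, 0.001]
wrist_force: [-0.2, 4.2, 8.0]
grip_width: 0.161
t 6.9 tcp [ 0.6465 -0.1999  0.0693] jaw -134.7 tilt [ 8.0e-04  1.5e-03 -1.0e+00] F [-0.2  4.2  8. ] T [ 1.   -0.03 -0.06] grip 0.161 q7 -1.98
shift tool mm [-0.3 -0.5 -0.7]
turn rotvec deg [-8.0000e-02  8.0000e-02 -1.1967e+02]
```

```bash
python3 -m inch '[[0,0,0,0,0,6,5],[0,0,0,0,0,12,5],[0,0,0,0,0,18,5],[0,0,0,0,0,24,5],[0,0,0,0,0,30,5],[0,0,0,0,0,30,5],[0,0,0,0,0,30,5]]' 30; python3 go.py;  python3 -m inch '[[0,0,0,0,0,6,5],[0,0,0,0,0,12,5],[0,0,0,0,0,15,5],[0,0,0,0,0,15,5],[0,0,0,0,0,15,5]]' 30; python3 go.py
```

```text
time_s: 7.45
tcp_pos: [0.6466, -0.1998, 0.0693]
eef_rot: [-0.133, 0.991, 0.001, 0.001]
wrist_force: [0.6, 4.3, 9.2]
grip_width: 0.157
t 7.5 tcp [ 0.6466 -0.1998  0.0693] jaw -164.7 tilt [ 0.0011  0.0017 -1.    ] F [0.6 4.3 9.2] T [ 0.96 -0.18 -0.05] grip 0.157 q7 -2.40
time_s: 7.87
tcp_pos: [0.6467, -0.1998, 0.0693]
eef_rot: [-0.003, 1.0, 0.001, 0.001]
wrist_force: [0.6, 4.9, 7.9]
grip_width: 0.158
t 7.9 tcp [ 0.6467 -0.1998  0.0693] jaw -179.6 tilt [ 0.0012  0.0019 -1.    ] F [0.6 4.9 7.9] T [ 0.95 -0.25 -0.07] grip 0.158 q7 -2.60
```

```bash
python3 -m inch '[[0,0,0,0,0,0,50],[0,0,0,0,0,0,50],[0,0,0,0,0,0,50],[0,0,-35,0,0,0,50],[0,0,-35,0,0,-90,50],[0,0,-35,0,0,-90,50],[0,0,-35,0,0,-90,50],[0,0,-35,0,0,-90,50],[0,0,-35,0,0,-90,50],[0,0,-35,0,0,-90,50],[0,0,-35,0,0,-90,50],[0,0,-35,0,0,-90,50],[0,0,-35,0,0,-90,50],[0,0,-35,0,0,-90,50],[0,0,-35,0,0,-90,50],[0,0,-35,0,0,-90,50],[0,0,-35,0,0,-90,50],[0,0,-35,0,0,-90,50]]' 30; python3 -m inch '[[0,0,0,0,0,-90,50],[0,0,0,0,0,-90,50],[0,0,0,0,0,-90,50],[0,0,0,0,0,-90,50],[0,0,0,0,0,-90,50],[0,0,0,0,0,-90,50],[0,0,0,0,0,-90,50],[0,0,0,0,0,-90,50],[0,0,0,0,0,-90,50],[0,0,0,0,0,-90,50],[0,0,0,0,0,-90,50],[0,0,0,0,0,-90,50],[0,0,0,0,0,-90,50],[0,0,0,0,0,-90,50],[0,0,0,0,0,-90,50],[0,0,0,0,0,-90,50]]' 30;  python3 go.py .6465 -.2 .070 0
```

```text
time_s: 9.37
tcp_pos: [0.6451, -0.202, 0.1027]
eef_rot: [0.709, -0.705, -0.001, 0.0]
wrist_force: [0.1, -0.1, -0.5]
grip_width: 0.496
time_s: 10.7
tcp_pos: [0.6456, -0.2014, 0.103]
eef_rot: [1.0, -0.001, -0.0, -0.0]
wrist_force: [-0.6, -0.7, -0.2]
grip_width: 0.503
t 10.7 tcp [ 0.6456 -0.2014  0.103 ] jaw -0.1 tilt [-6.e-04  0.e+00 -1.e+00] F [-0.6 -0.7 -0.2] T [ 0.02 -0.06  0.03] grip 0.503 q7 -0.07
shift tool mm [ 0.9 -1.4 33. ]
turn rotvec deg [-0.    0.04 -0.12]
```

Run:
```python
from m import *
for n in("side",):
    p,d=grab(n,"2"); crop(p,300,440,250,390,4,n+"2c")
    C=cloud(n,d); print(bar(n,C,(.646,-.2),.098))
```

```text
(array([ 0.64757001, -0.20278247]), array([ 0.64781505, -0.2024341 ]), np.float64(90.97041366770738), (37.80998992919922, 14.38361644744873), 95)
```

View pics/side2c.png

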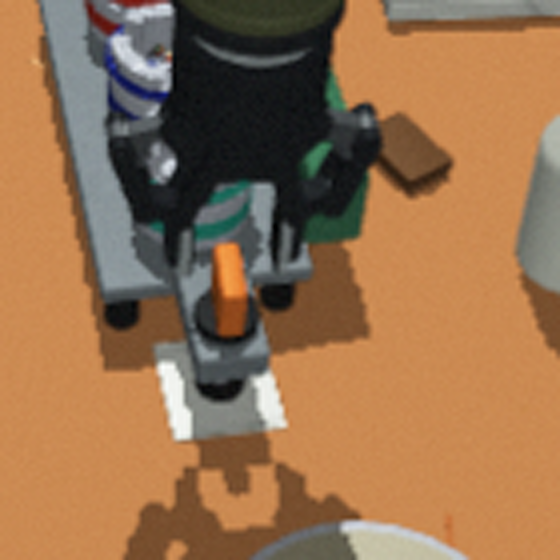

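```bash
python3 -m inch '[[1,-1.5,25,0,0,0,45],[1,-1.5,32,0,0,0,40],[1,-1.5,32,0,0,0,20],[1,-1.5,32,0,0,0,5],[1,-1.5,32,0,0,0,5],[1,-1.5,32,0,0,0,5],[1,-1.5,32,0,0,0,5],[1,-1.5,32,0,0,0,5]]' 30;python3 go.py; python3 -m inch '[[0,0,0,0,0,6,5],[0,0,0,0,0,12,5],[0,0,0,0,0,18,5],[0,0,0,0,0,24,5],[0,0,0,0,0,24,5]]' 30;  python3 go.py
```

```text
time_s: 11.42
tcp_pos: [0.6465, -0.1995, 0.0708]
eef_rot: [1.0, 0.001, -0.0, -0.0]
wrist_force: [3.2, 0.1, -13.4]
grip_width: 0.154
t 11.4 tcp [ 0.6465 -0.1995  0.0708] jaw 0.1 tilt [-8.e-04  6.e-04 -1.e+00] F [  3.2   0.1 -13.4] T [ 0.06 -0.51  0.03] grip 0.154 q7 -0.08
time_s: 11.83
tcp_pos: [0.6467, -0.1995, 0.0708]
eef_rot: [0.978, -0.209, -0.0, -0.0]
wrist_force: [4.1, 0.1, -16.2]
grip_width: 0.155
t 11.8 tcp [ 0.6467 -0.1995  0.0708] jaw -24.2 tilt [-4.e-04  2.e-04 -1.e+00] F [  4.1   0.1 -16.2] T [-0.06 -0.64 -0.1 ] grip 0.155 q7 -0.43
```

```bash
python3 -m inch '[[0,0,1,0,0,0,5],[0,0,1,0,0,0,5],[0,0,1,0,0,0,5]]';python3 go.py; python3 -m inch '[[0,0,0,0,0,5,5],[0,0,0,0,0,10,5],[0,0,0,0,0,10,5],[0,0,0,0,0,10,5]]';  python3 go.py;python3 -m inch '[[0,0,0,0,0,5,5],[0,0,0,0,0,10,5],[0,0,0,0,0,10,5],[0,0,0,0,0,10,5]]';  python3 go.py
```

```text
time_s: 12.08
tcp_pos: [0.6468, -0.1995, 0.0707]
eef_rot: [0.979, -0.206, 0.0, -0.0]
wrist_force: [0.9, 0.4, -7.5]
grip_width: 0.157
t 12.1 tcp [ 0.6468 -0.1995  0.0707] jaw -23.8 tilt [ 1.e-04  2.e-04 -1.e+00] F [ 0.9  0.4 -7.5] T [ 0.21 -0.05 -0.03] grip 0.157 q7 -0.42
time_s: 12.42
tcp_pos: [0.6469, -0.1996, 0.0707]
eef_rot: [0.957, -0.29, 0.0, -0.0]
wrist_force: [2.1, 0.4, -7.2]
grip_width: 0.16
t 12.4 tcp [ 0.6469 -0.1996  0.0707] jaw -33.7 tilt [ 2.e-04 -0.e+00 -1.e+00] F [ 2.1  0.4 -7.2] T [ 0.25 -0.01 -0.03] grip 0.160 q7 -0.56
time_s: 12.75
tcp_pos: [0.6469, -0.1996, 0.0706]
eef_rot: [0.928, -0.372, 0.0, 0.0]
wrist_force: [0.4, 0.8, -5.1]
grip_width: 0.153
t 12.8 tcp [ 0.6469 -0.1996  0.0706] jaw -43.6 tilt [ 3.e-04 -2.e-04 -1.e+00] F [ 0.4  0.8 -5.1] T [ 0.25  0.03 -0.1 ] grip 0.153 q7 -0.70
```

```bash
python3 -m inch '[[0,0,0.7,0,0,5,5],[0,0,0.7,0,0,10,5],[0,0,0.7,0,0,10,5],[0,0,0.7,0,0,10,5]]' |grep -v eef;python3 go.py; for i in 1 2 3; do python3 -m inch '[[0,0,0,0,0,5,5],[0,0,0,0,0,10,5],[0,0,0,0,0,10,5],[0,0,0,0,0,10,5]]' >/dev/null;  python3 go.py; done
```

```text
time_s: 13.08
tcp_pos: [0.6471, -0.1997, 0.0706]
wrist_force: [-2.2, 1.2, 3.2]
grip_width: 0.157
t 13.1 tcp [ 0.6471 -0.1997  0.0706] jaw -53.6 tilt [ 8.e-04 -4.e-04 -1.e+00] F [-2.2  1.2  3.2] T [ 0.4   0.52 -0.03] grip 0.157 q7 -0.84
t 13.4 tcp [ 0.6472 -0.1997  0.0707] jaw -63.6 tilt [ 1.1e-03 -5.0e-04 -1.0e+00] F [-2.7  0.9  6.6] T [ 0.42  0.71 -0.07] grip 0.162 q7 -0.98
t 13.8 tcp [ 0.6473 -0.1997  0.0709] jaw -73.5 tilt [ 1.3e-03 -6.0e-04 -1.0e+00] F [-2.8  2.2  7. ] T [ 0.42  0.76 -0.01] grip 0.159 q7 -1.12
t 14.1 tcp [ 0.6473 -0.1998  0.0711] jaw -83.5 tilt [ 1.4e-03 -6.0e-04 -1.0e+00] F [-4.4  2.1  9.8] T [ 0.38  0.82 -0.03] grip 0.156 q7 -1.26
```

```bash
python3 -m inch '[[0,0,0,0,0,-6,5],[0,0,0,0,0,-14,5],[0,0,0,0,0,-14,5],[0,0,0,0,0,-14,5]]' >/dev/null;  python3 go.py;  python3 -m inch '[[0,0,0,0,0,0,15],[0,0,0,0,0,0,40],[0,0,0,0,0,0,50],[0,0,0,0,0,0,50],[0,0,-40,0,0,0,50],[0,0,-80,0,0,0,50],[0,0,-80,0,0,0,50],[0,0,-80,0,0,0,50]]' ;python3 go.py .616 .147 .15 84
```

```text
t 14.4 tcp [ 0.6472 -0.1998  0.0708] jaw -69.4 tilt [ 0.0014 -0.     -1.    ] F [-3.2  2.1  7.7] T [0.39 0.71 0.09] grip 0.160 q7 -1.06
time_s: 15.08
tcp_pos: [0.6486, -0.2003, 0.1526]
eef_rot: [0.82, -0.572, 0.003, -0.001]
wrist_force: [-0.8, 0.2, -1.0]
grip_width: 0.502
t 15.1 tcp [ 0.6486 -0.2003  0.1526] jaw -69.8 tilt [ 0.0058 -0.0018 -1.    ] F [-0.8  0.2 -1. ] T [ 0.04 -0.03 -0.  ] grip 0.502 q7 -1.05
shift tool mm [-337.2  -89.2    1.8]
turn rotvec deg [   0.2    -0.44 -153.82]
```

```bash
python3 -m inch '[[-337,-89,0,0,0,-77,50],[-337,-89,0,0,0,-77,50],[-337,-89,0,0,0,-77,50],[-337,-89,0,0,0,-77,50],[-337,-89,0,0,0,-77,50],[-337,-89,0,0,0,-77,50],[-337,-89,0,0,0,-77,50],[-337,-89,0,0,0,-77,50],[-337,-89,0,0,0,-77,50],[-337,-89,0,0,0,-154,50],[-337,-89,0,0,0,-154,50],[-337,-89,0,0,0,-154,50],[-337,-89,0,0,0,-154,50],[-337,-89,0,0,0,-154,50],[-337,-89,0,0,0,-154,50],[-337,-89,0,0,0,-154,50],[-337,-89,0,0,0,-154,50],[-337,-89,0,0,0,-154,50],[-337,-89,0,0,0,-154,50],[-337,-89,0,0,0,-154,50]]'; python3 go.py .6157 .1475 .07 84
```

```text
time_s: 16.75
tcp_pos: [0.6142, 0.1471, 0.1483]
eef_rot: [0.8, 0.6, -0.001, -0.0]
wrist_force: [-0.7, 0.7, 0.3]
grip_width: 0.504
t 16.8 tcp [0.6142 0.1471 0.1483] jaw 73.8 tilt [-1.5e-03 -1.0e-04 -1.0e+00] F [-0.7  0.7  0.3] T [-0.02 -0.02 -0.03] grip 0.504 q7 0.50
shift tool mm [ 0.9  1.5 78.3]
turn rotvec deg [ -0.08   0.02 -10.22]
```

```bash
python3 -m inch '[[1,1.5,0,0,0,-6,50],[1,1.5,30,0,0,-10.2,50],[1,1.5,60,0,0,-10.2,50],[1,1.5,78,0,0,-10.2,50],[1,1.5,78,0,0,-10.2,50],[1,1.5,78,0,0,-10.2,50]]' >/dev/null; python3 go.py .6157 .1475 .07 84; python3 -m inch '[[0,0,0,0,0,0,30],[0,0,0,0,0,0,5],[0,0,0,0,0,0,5],[0,0,0,0,0,0,5],[0,0,0,0,0,0,5],[0,0,0,0,0,0,5],[0,0,0,0,0,0,5]]' 30 >/dev/null;python3 go.py .6157 .1475 .07 84
```

```text
t 17.2 tcp [0.6154 0.1477 0.0702] jaw 83.6 tilt [-3.1e-03 -2.0e-04 -1.0e+00] F [-0.1 -0.   0.5] T [ 0.02 -0.06  0.04] grip 0.500 q7 0.58
shift tool mm [-0.1  0.3  0.2]
turn rotvec deg [-0.17  0.03 -0.4 ]
t 17.8 tcp [0.6171 0.1485 0.0731] jaw 83.5 tilt [ 2.5e-03  8.0e-04 -1.0e+00] F [-0.8  0.4  6.7] T [-0.01  0.19  0.  ] grip 0.162 q7 0.58
shift tool mm [-1.1 -1.3  3.1]
turn rotvec deg [ 0.14 -0.06 -0.46]
```

```bash
for i in 1 2 3; do python3 -m inch '[[0,0,0,0,0,6,5],[0,0,0,0,0,12,5],[0,0,0,0,0,18,5],[0,0,0,0,0,24,5],[0,0,0,0,0,30,5],[0,0,0,0,0,36,5],[0,0,0,0,0,42,5],[0,0,0,0,0,48,5],[0,0,0,0,0,54,5],[0,0,0,0,0,60,5],[0,0,0,0,0,60,5],[0,0,0,0,0,60,5]]' 30 >/dev/null; python3 go.py; done
```

```text
t 18.8 tcp [0.6161 0.1471 0.0731] jaw 23.5 tilt [ 7.0e-04 -1.8e-03 -1.0e+00] F [-3.3 -2.6 10.4] T [-0.72  0.85 -0.04] grip 0.154 q7 -0.28
t 19.8 tcp [0.6145 0.1473 0.073 ] jaw -36.5 tilt [-0.0024 -0.0017 -1.    ] F [-7.7 -2.7 13.8] T [-0.67  1.85 -0.04] grip 0.158 q7 -1.12
t 20.8 tcp [0.6138 0.1488 0.073 ] jaw -96.4 tilt [-3.6e-03  5.0e-04 -1.0e+00] F [-10.1   0.7  14.1] T [-0.06  2.22 -0.04] grip 0.160 q7 -1.93
```

```bash
python3 -m inch '[[0,0,0,0,0,0,50],[0,0,0,0,0,0,50],[0,0,0,0,0,0,50],[0,0,-35,0,0,0,50],[0,0,-35,0,0,-90,50],[0,0,-35,0,0,-90,50],[0,0,-35,0,0,-90,50],[0,0,-35,0,0,-90,50],[0,0,-35,0,0,-90,50],[0,0,-35,0,0,-90,50],[0,0,-35,0,0,-90,50],[0,0,-35,0,0,-90,50],[0,0,-35,0,0,-90,50],[0,0,-35,0,0,-90,50],[0,0,-35,0,0,-90,50],[0,0,-35,0,0,-90,50],[0,0,-35,0,0,-90,50],[0,0,-35,0,0,-90,50]]' 30 >/dev/null; python3 -m inch '[[0,0,0,0,0,-90,50],[0,0,0,0,0,-90,50],[0,0,0,0,0,-90,50],[0,0,0,0,0,-90,50],[0,0,0,0,0,-90,50],[0,0,0,0,0,-90,50],[0,0,0,0,0,-90,50],[0,0,0,0,0,-90,50],[0,0,0,0,0,-90,50],[0,0,0,0,0,-90,50],[0,0,0,0,0,-90,50],[0,0,0,0,0,-90,50],[0,0,0,0,0,-90,50],[0,0,0,0,0,-90,50],[0,0,0,0,0,-90,50],[0,0,0,0,0,-90,50]]' 30 >/dev/null;  python3 go.py .6155 .1486 .071 83.6
```

```text
t 23.7 tcp [0.6163 0.1478 0.1065] jaw 83.3 tilt [-2.e-04 -0.e+00 -1.e+00] F [-0.4  0.5 -1. ] T [0.05 0.   0.02] grip 0.499 q7 0.62
shift tool mm [ 0.7 -0.9 35.5]
turn rotvec deg [-0.01  0.   -0.29]
```

```bash
python3 -m inch '[[0.7,-0.9,25,0,0,0,45],[0.7,-0.9,35,0,0,0,40],[0.7,-0.9,35,0,0,0,40],[0.7,-0.9,35,0,0,0,20],[0.7,-0.9,35,0,0,0,5],[0.7,-0.9,35,0,0,0,5],[0.7,-0.9,35,0,0,0,5],[0.7,-0.9,35,0,0,0,5],[0.7,-0.9,35,0,0,0,5]]' 30 >/dev/null;python3 go.py; python3 -m inch '[[0,0,0,0,0,6,5],[0,0,0,0,0,12,5],[0,0,0,0,0,18,5],[0,0,0,0,0,24,5],[0,0,0,0,0,24,5],[0,0,0,0,0,24,5]]' 30 >/dev/null;  python3 go.py
```

```text
t 24.4 tcp [0.6156 0.1487 0.0722] jaw 83.5 tilt [ 6.e-04  0.e+00 -1.e+00] F [-2.  -0.7  2. ] T [-0.13  0.29  0.03] grip 0.155 q7 0.59
t 24.9 tcp [0.6156 0.1486 0.0721] jaw 59.7 tilt [ 6.e-04 -5.e-04 -1.e+00] F [-1.3 -1.   4.6] T [-0.28  0.36 -0.07] grip 0.156 q7 0.25
```

```bash
for i in 1 2 3 4 5; do python3 -m inch '[[0,0,0,0,0,5,5],[0,0,0,0,0,10,5],[0,0,0,0,0,10,5],[0,0,0,0,0,10,5]]' >/dev/null;  python3 go.py; done
```

```text
t 25.2 tcp [0.6156 0.1486 0.0721] jaw 49.8 tilt [ 5.e-04 -3.e-04 -1.e+00] F [-1.7 -1.7  5.8] T [-0.47  0.5  -0.08] grip 0.159 q7 0.11
t 25.6 tcp [0.6156 0.1486 0.0721] jaw 39.8 tilt [ 4.e-04 -5.e-04 -1.e+00] F [-2.5 -1.9  6. ] T [-0.45  0.54 -0.06] grip 0.164 q7 -0.03
t 25.9 tcp [0.6156 0.1485 0.0721] jaw 29.8 tilt [ 3.e-04 -5.e-04 -1.e+00] F [-2.8 -2.4  8. ] T [-0.51  0.52 -0.06] grip 0.157 q7 -0.18
t 26.2 tcp [0.6156 0.1485 0.0721] jaw 19.8 tilt [ 3.e-04 -6.e-04 -1.e+00] F [-2.5 -2.1  7.3] T [-0.5   0.6  -0.03] grip 0.152 q7 -0.32
t 26.6 tcp [0.6155 0.1485 0.0721] jaw 9.8 tilt [ 1.e-04 -6.e-04 -1.e+00] F [-3.  -1.9  7.1] T [-0.5   0.56 -0.  ] grip 0.158 q7 -0.46
```

```bash
for i in 1 2 3 ; do python3 -m inch '[[0,0,0,0,0,5,5],[0,0,0,0,0,10,5],[0,0,0,0,0,10,5],[0,0,0,0,0,10,5]]' >/dev/null;  python3 go.py; done
```

```text
t 26.9 tcp [0.6155 0.1485 0.0721] jaw -0.2 tilt [ 1.e-04 -7.e-04 -1.e+00] F [-3.3 -2.8  7.4] T [-0.55  0.56 -0.05] grip 0.153 q7 -0.59
t 27.2 tcp [0.6154 0.1484 0.0721] jaw -10.1 tilt [-0.e+00 -7.e-04 -1.e+00] F [-3.4 -3.3  7.9] T [-0.58  0.63 -0.04] grip 0.157 q7 -0.73
t 27.6 tcp [0.6154 0.1484 0.0721] jaw -20.1 tilt [-1.e-04 -7.e-04 -1.e+00] F [-3.7 -2.4  8. ] T [-0.58  0.57 -0.04] grip 0.156 q7 -0.87
```

```bash
for i in 1 2 3 ; do python3 -m inch '[[0,0,0,0,0,5,5],[0,0,0,0,0,10,5],[0,0,0,0,0,10,5],[0,0,0,0,0,10,5]]' >/dev/null;  python3 go.py; done
```

```text
t 27.9 tcp [0.6154 0.1485 0.0721] jaw -30.1 tilt [-1.e-04 -7.e-04 -1.e+00] F [-3.2 -3.   7.7] T [-0.58  0.66 -0.02] grip 0.156 q7 -1.01
t 28.2 tcp [0.6155 0.1485 0.0723] jaw -40.1 tilt [ 2.e-04 -6.e-04 -1.e+00] F [-3.2 -1.1  9.4] T [-0.59  0.74 -0.08] grip 0.157 q7 -1.15
t 28.6 tcp [0.6157 0.1485 0.0724] jaw -50.1 tilt [ 5.e-04 -6.e-04 -1.e+00] F [-3.3 -2.9 10.2] T [-0.63  0.73 -0.09] grip 0.156 q7 -1.28
```

```bash
python3 -m inch '[[0,0,0,0,0,-6,5],[0,0,0,0,0,-6,5],[0,0,0,0,0,-6,5]]' >/dev/null;  python3 go.py;  python3 -m inch '[[0,0,0,0,0,0,15],[0,0,0,0,0,0,40],[0,0,0,0,0,0,50],[0,0,0,0,0,0,50],[0,0,-40,0,0,0,50],[0,0,-80,0,0,0,50],[0,0,-80,0,0,0,50],[0,0,-80,0,0,0,50]]' >/dev/null ;python3 go.py
```

```text
t 28.8 tcp [0.6156 0.1485 0.0723] jaw -44.1 tilt [ 2.e-04 -3.e-04 -1.e+00] F [-2.3 -2.3  9.8] T [-0.52  0.74  0.09] grip 0.157 q7 -1.20
t 29.5 tcp [0.6171 0.1495 0.1541] jaw -44.4 tilt [ 0.0052  0.0016 -1.    ] F [ 0.2  0.7 -0.7] T [ 0.05  0.09 -0.07] grip 0.500 q7 -1.18
```

```bash
python3 go.py .4944 .2165 .2 36
```

```text
t 29.5 tcp [0.6171 0.1495 0.1541] jaw -44.4 tilt [ 0.0052  0.0016 -1.    ] F [ 0.2  0.7 -0.7] T [ 0.05  0.09 -0.07] grip 0.500 q7 -1.18
shift tool mm [-134.5   37.7  -46.4]
turn rotvec deg [ -0.12  -0.31 -80.36]
```

```bash
python3 -m inch '[[-134,38,-46,0,0,-80,80],[-134,38,-46,0,0,-80,80],[-134,38,-46,0,0,-80,80],[-134,38,-46,0,0,-80,80],[-134,38,-46,0,0,-80,80],[-134,38,-46,0,0,-80,80],[-134,38,-46,0,0,-80,80],[-134,38,-46,0,0,-80,80],[-134,38,-46,0,0,-80,80],[-134,38,-46,0,0,-80,80],[-134,38,-46,0,0,-80,80],[-134,38,-46,0,0,-80,80],[-134,38,-46,0,0,-80,80],[-134,38,-46,0,0,-80,80]]' > /dev/null; python3 go.py .4944 .2165 .05 36
cat > key.py <<'E'
from m import *
import sys
M=dict(red=(.6240,.0541),blue=(.6312,-.0256),green=(.6383,-.1052))
D={}
def frames(n,k=6):
    ps=[];ds=[]
    for _ in range(k):
        p,d=arm.camera(n); ps.append(p.astype(float)); d=d.copy(); d[d==0]=np.nan; ds.append(d)
    return np.mean(ps,0).astype(np.uint8),np.nanmean(ds,0)
if __name__=="__main__":
    bias=dict(top=np.array([.0021,.0005]),side=np.array([-.0008,.0042]))
    for n in("top","side"):
        p,d=frames(n); cv2.imwrite(f"pics/{n}K.png",p); np.save(f"pics/{n}Kd.npy",d); C=cloud(n,d); C[...,:2]+=bias[n]
        for k,xy in M.items():
            for it in range(3):   # recentre on the rim from the depth
                w=C[...,:2]-xy; r=np.hypot(w[...,0],w[...,1])
            rim=(r<.036)&(abs(C[...,2]-.097)<.004)
            q=C[rim][:,:2]*1000; A=np.c_[2*q,np.ones(len(q))]
            (cx,cy),rad=cv2.minEnclosingCircle(q.astype(np.float32))
            an=(r>.0215)&(r<.0285); th=np.degrees(np.arctan2(w[...,1],w[...,0]))[an]; z=C[...,2][an]
            g=cv2.cvtColor(p,cv2.COLOR_BGR2GRAY)[an]
            f=(th%120)
            print(n,k,"rim enc",round(cx,1),round(cy,1),round(rad,1))
            row=[]; full=[]
            for a in range(0,120,8):
                dd=abs((f-a+60)%120-60)<6; row.append((a,round(1000*np.nanmean(z[dd]),1),int(g[dd].mean())))
            print("  ",row)
            for a in range(0,360,12):
                dd=abs((th-a+180)%360-180)<7; full.append(f"{a}:{1000*np.nanmean(z[dd]):.0f}")
            print("  "," ".join(full))
E
python3 key.py
```

```text
t 30.7 tcp [0.493  0.2152 0.1969] jaw 35.3 tilt [-1.1e-03 -1.0e-04 -1.0e+00] F [ 0.8 -0.5  0.9] T [-0.01 -0.08  0.01] grip 0.800 q7 -0.15
shift tool mm [  2.   -0.2 146.9]
turn rotvec deg [-0.03  0.06 -0.65]
top red rim enc 625.6 53.8 33.2
   [(0, np.float64(88.3), 136), (8, np.float64(94.1), 151), (16, np.float64(93.1), 153), (24, np.float64(92.6), 149), (32, np.float64(93.4), 155), (40, np.float64(94.5), 153), (48, np.float64(94.9), 153), (56, np.float64(93.9), 158), (64, np.float64(91.5), 159), (72, np.float64(91.7), 155), (80, np.float64(92.8), 151), (88, np.float64(89.7), 134), (96, np.float64(79.5), 146), (104, np.float64(74.8), 137), (112, np.float64(80.3), 144)]
   0:85 12:88 24:89 36:91 48:91 60:89 72:92 84:89 96:78 108:86 120:97 132:97 144:97 156:98 168:97 180:97 192:97 204:97 216:86 228:75 240:88 252:97 264:97 276:97 288:97 300:94 312:90 324:90 336:81 348:75
top blue rim enc 632.1 -24.7 33.4
   [(0, np.float64(92.4), 148), (8, np.float64(94.3), 155), (16, np.float64(90.0), 140), (24, np.float64(79.6), 129), (32, np.float64(75.0), 118), (40, np.float64(80.2), 151), (48, np.
[... 2597 characters left out ...]
oat64(90.8), 133), (24, np.float64(90.1), 129), (32, np.float64(90.8), 129), (40, np.float64(91.6), 133), (48, np.float64(90.9), 142), (56, np.float64(88.8), 133), (64, np.float64(88.3), 129), (72, np.float64(90.1), 123), (80, np.float64(87.2), 126), (88, np.float64(82.9), 175), (96, np.float64(75.7), 189), (104, np.float64(87.4), 141), (112, np.float64(89.2), 120)]
   0:92 12:97 24:86 36:87 48:86 60:86 72:86 84:79 96:76 108:86 120:87 132:89 144:92 156:97 168:97 180:98 192:91 204:nan 216:97 228:93 240:93 252:92 264:94 276:95 288:95 300:97 312:97 324:97 336:nan 348:88key.py:29: RuntimeWarning: Mean of empty slice
  dd=abs((th-a+180)%360-180)<7; full.append(f"{a}:{1000*np.nanmean(z[dd]):.0f}")
```

```bash
cat > lids.py <<'E'
from m import *
import sys
tag=sys.argv[1]
if len(sys.argv)<3:
    for n in("side","top"): grab(n,tag)
B=dict(top=np.array([.0021,.0005]),side=np.array([-.0008,.0042]))
for n in("side","top"):
    p=cv2.imread(f"pics/{n}{tag}.png"); C=cloud(n,np.load(f"pics/{n}{tag}d.npy")); mk=masks(p)
    for k in("red","green","blue"):
        for st,c,mm in comps(mk[k]):
            q=C[mm]; 
            if np.percentile(q[:,2],90)<.045 or not(.3<np.median(q[:,0])<.8 and abs(np.median(q[:,1]))<.35): continue
            xy=np.median(q[:,:2],0); zt=np.percentile(q[:,2],90)
            if zt<.065:
                rc,cc,a,sz,N=bar(n,C,xy,.054); print(n,k,"lid on table",(cc+B[n]).round(4),"ang",a.round(1),np.round(sz,0),N)
            elif zt>.1:
                rc,cc,a,sz,N=bar(n,C,xy,.137); print(n,k,"lid high zt",zt.round(4),(cc+B[n]).round(4),"ang",a.round(1),np.round(sz,0),N)
E
python3 lids.py K x
```

```text
side red lid on table [0.529  0.2471] ang 126.2 [15. 47.] 60
side green lid on table [ 0.4702 -0.0303] ang 178.1 [13. 43.] 91
side green lid on table [ 0.6388 -0.1526] ang 12.3 [35. 12.] 56
side blue lid on table [ 0.4778 -0.19  ] ang 115.8 [14. 48.] 115
top red lid on table [0.5384 0.2322] ang 170.7 [16. 11.] 35Traceback (most recent call last):
  File "lids.py", line 17, in <module>
    rc,cc,a,sz,N=bar(n,C,xy,.137); print(n,k,"lid high zt",zt.round(4),(cc+B[n]).round(4),"ang",a.round(1),np.round(sz,0),N)
                 ~~~^^^^^^^^^^^^^
  File "m.py", line 13, in bar
    l=max(comps(q,1),key=lambda a:a[0][4])[2]
      ~~~^^^^^^^^^^^^^^^^^^^^^^^^^^^^^^^^^
ValueError: max() iterable argument is empty
```

Run:
```python
from m import *
p=cv2.imread("pics/sideK.png"); crop(p,200,400,180,370,3,"sK")
```

```text
(no output)
```

View pics/sK.png

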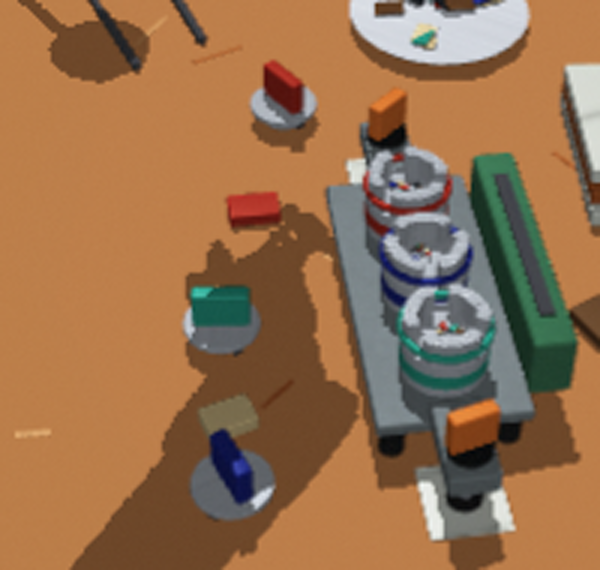

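```bash
python3 go.py .529 .2473 .07 36
```

```text
t 31.3 tcp [0.4933 0.2154 0.1976] jaw 35.5 tilt [ 1.e-04  0.e+00 -1.e+00] F [0.8 0.6 0.6] T [-0.01 -0.04  0.03] grip 0.801 q7 -0.15
shift tool mm [ 47.6  -5.2 127.6]
turn rotvec deg [ 0.   -0.01 -0.47]
```

```bash
python3 -m inch '[[47.6,-5.2,0,0,0,-0.5,60],[47.6,-5.2,40,0,0,-0.5,60],[47.6,-5.2,80,0,0,-0.5,60],[47.6,-5.2,110,0,0,-0.5,60],[47.6,-5.2,110,0,0,-0.5,60],[47.6,-5.2,110,0,0,-0.5,60]]' >/dev/null; python3 go.py .529 .2473 .027 36
python3 - <<'E'
from m import *
p,d=grab("side","3"); crop(p,250,350,150,250,5,"s3")
C=cloud("side",d); print(bar("side",C,(.529,.2436),.054))
E
```

```text
t 31.8 tcp [0.5282 0.247  0.0868] jaw 36.1 tilt [-0.0031 -0.0012 -1.    ] F [0.3 0.7 0.5] T [0.03 0.   0.02] grip 0.603 q7 -0.26
shift tool mm [ 1.1  0.3 59.8]
turn rotvec deg [-0.05  0.18  0.05]
(array([0.52909473, 0.24086635]), array([0.52943851, 0.2426925 ]), np.float64(127.06501983954053), (18.071151733398438, 48.60179901123047), 59)
```

View pics/s3.png

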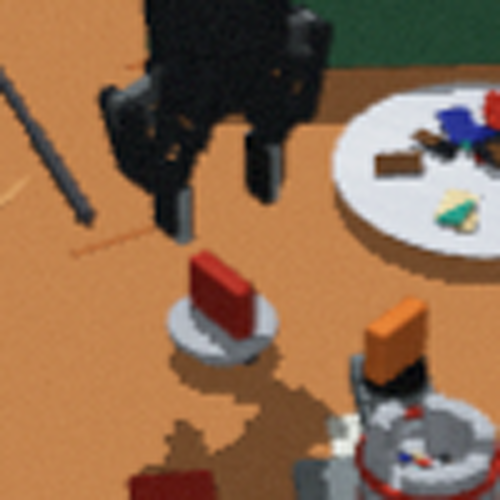

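```bash
python3 -m inch '[[1,0.3,30,0,0,0,60],[1,0.3,58,0,0,0,60],[1,0.3,58,0,0,0,60],[1,0.3,58,0,0,0,60],[1,0.3,58,0,0,0,40],[1,0.3,58,0,0,0,5],[1,0.3,58,0,0,0,5],[1,0.3,58,0,0,0,5],[1,0.3,58,0,0,0,5],[1,0.3,58,0,0,0,5]]' 40 >/dev/null; python3 go.py .529 .2473 .027 36;  python3 -m inch '[[0,0,-40,0,0,0,5],[0,0,-80,0,0,0,5],[0,0,-130,0,0,0,5],[0,0,-130,0,0,0,5],[0,0,-130,0,0,0,5],[0,0,-130,0,0,0,5]]' 40 >/dev/null; python3 go.py .624 .0541 .15 36;python3 - <<'E'
from m import *
p,d=grab("side","4"); crop(p,220,340,120,240,5,"s4")
E
```

```text
t 32.6 tcp [0.5307 0.2481 0.0314] jaw 36.0 tilt [ 2.4e-03  8.0e-04 -1.0e+00] F [-1.1 -1.   9.1] T [-0.25  0.25 -0.  ] grip 0.154 q7 -0.31
shift tool mm [-1.9 -0.4  4.4]
turn rotvec deg [ 0.04 -0.14  0.03]
t 33.1 tcp [0.5299 0.2472 0.1597] jaw 36.0 tilt [ 9.e-04 -3.e-04 -1.e+00] F [ 0.9 -0.3 -2.3] T [-0.   -0.03 -0.05] grip 0.151 q7 -0.20
shift tool mm [-37.5 211.5   9.8]
turn rotvec deg [ 0.04 -0.03  0.01]
```

View pics/s4.png

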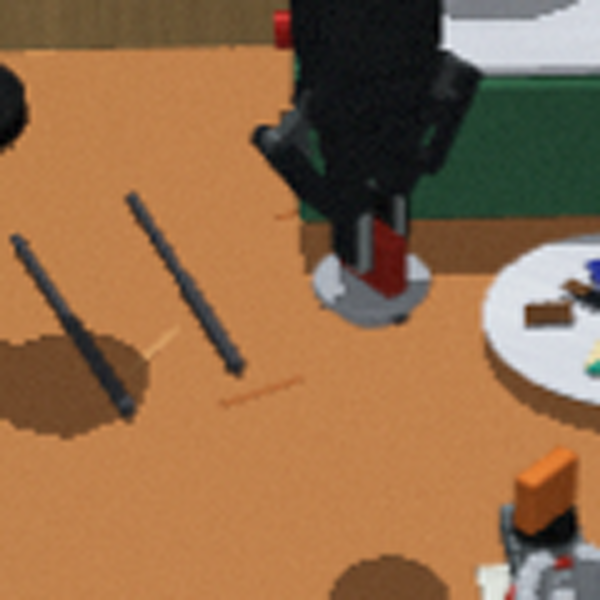

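```bash
cat > disc.py <<'E'
from m import *
def disc(n,C,tcp,h):
    zt=tcp[2]-h+.020
    m=(np.hypot(C[...,0]-tcp[0],C[...,1]-tcp[1])<.045)&(abs(C[...,2]-zt)<.006)
    m=max(comps(m,1),key=lambda a:a[0][4])[2]
    v,u=np.nonzero(m); P=onz(n,np.c_[u,v],zt)[:,:2]*1000
    (c,r)=cv2.minEnclosingCircle(P.astype(np.float32)); return np.round(c,1),round(r,1),len(u)
E
python3 - <<'E'
from disc import *
s=arm.read_state(); t=s["tcp_pos"]
p,d=grab("top","4")
for n in("side","top"):
    C=cloud(n,np.load(f"pics/{n}4d.npy")); 
    try: print(n,disc(n,C,t,.0314),t)
    except Exception as e: print(e)
E
```

```text
side (array([531.2, 242.8]), 33.2, 187) [0.52936705 0.24683508 0.15847289]
max() iterable argument is empty
```

```bash
python3 go.py .6244 .0542 .16 75; python3 -m inch '[[-37,211,0,0,0,-39,5],[-37,211,0,0,0,-39,5],[-37,211,0,0,0,-39,5],[-37,211,0,0,0,-39,5],[-37,211,0,0,0,-39,5],[-37,211,0,0,0,-39,5],[-37,211,0,0,0,-39,5],[-37,211,0,0,0,-39,5],[-37,211,0,0,0,-39,5],[-37,211,0,0,0,-39,5]]'>/dev/null;  python3 go.py .6244 .0542 .14 75
```

```text
t 33.2 tcp [0.5291 0.2467 0.1579] jaw 36.0 tilt [-0.0026 -0.0017 -1.    ] F [-0.4  0.7 -2.4] T [-0.01  0.04  0.  ] grip 0.151 q7 -0.20
shift tool mm [-36.1 211.8  -2.1]
turn rotvec deg [ -0.07   0.17 -38.98]
t 34.1 tcp [0.6233 0.0572 0.1591] jaw 75.1 tilt [-1.1e-03  7.0e-04 -1.0e+00] F [ 0.4  0.1 -1.9] T [ 0.06 -0.01 -0.01] grip 0.157 q7 0.73
shift tool mm [-2.6  1.9 19.1]
turn rotvec deg [-0.07 -0.02  0.15]
```

```bash
python3 -m inch '[[0,0,0,0,0,0,5],[0,0,0,0,0,0,5],[0,0,0,0,0,0,5]]'>/dev/null;  python3 go.py .6244 .0542 .135 75
```

```text
t 34.3 tcp [0.624  0.0561 0.1598] jaw 75.1 tilt [ 3.e-04 -2.e-04 -1.e+00] F [-0.2 -0.6 -1.7] T [ 0.03 -0.01 -0.03] grip 0.152 q7 0.73
shift tool mm [-1.7  0.9 24.8]
turn rotvec deg [0.02 0.01 0.1 ]
```

```bash
python3 -m inch '[[-1.7,0.9,10,0,0,0,5],[-1.7,0.9,20,0,0,0,5],[-1.7,0.9,28,0,0,0,5],[-1.7,0.9,28,0,0,0,5],[-1.7,0.9,28,0,0,0,5]]'>/dev/null;  python3 go.py .6244 .0542 .1224 75;python3 -m inch '[[0,0,3,0,0,0,5],[0,0,6,0,0,0,5],[0,0,8,0,0,0,5],[0,0,8,0,0,0,5],[0,0,8,0,0,0,5]]'>/dev/null;  python3 go.py .6244 .0542 .1224 75
```

```text
t 34.8 tcp [0.624  0.0532 0.1305] jaw 75.0 tilt [-2.e-03 -1.e-04 -1.e+00] F [-0.3 -0.1 -1.2] T [-0.03  0.01 -0.03] grip 0.155 q7 0.71
shift tool mm [1.1 0.1 8.1]
turn rotvec deg [-0.11  0.03  0.04]
t 35.2 tcp [0.6246 0.0534 0.1236] jaw 75.0 tilt [-1.e-04  0.e+00 -1.e+00] F [ 0.4  0.4 -1.9] T [0.03 0.03 0.  ] grip 0.155 q7 0.70
shift tool mm [ 0.8 -0.4  1.2]
turn rotvec deg [-0.   -0.    0.03]
```

```bash
python3 -m inch '[[0.4,0,2,0,0,0,5],[0.4,0,4,0,0,0,5],[0.4,0,4,0,0,0,5],[0.4,0,4,0,0,0,5]]'>/dev/null;  python3 go.py .6244 .0542 .1144 75
```

```text
t 35.5 tcp [0.6246 0.0538 0.1195] jaw 75.0 tilt [-2.e-04 -0.e+00 -1.e+00] F [-0.4 -0.3 -1.3] T [ 0.01  0.01 -0.03] grip 0.152 q7 0.70
shift tool mm [ 0.4 -0.3  5.1]
turn rotvec deg [-0.01  0.01  0.04]
```

```bash
python3 -m inch '[[0.2,0,2,0,0,0,5],[0.2,0,4,0,0,0,5],[0.2,0,4.5,0,0,0,5],[0.2,0,4.5,0,0,0,5]]'>/dev/null;  python3 go.py .6244 .0542 .1144 75
```

```text
t 35.8 tcp [0.6247 0.0539 0.1149] jaw 75.0 tilt [-3.e-04  0.e+00 -1.e+00] F [-0.   0.1 -1.9] T [-0.04 -0.    0.01] grip 0.153 q7 0.69
shift tool mm [ 0.2 -0.3  0.5]
turn rotvec deg [-0.01  0.    0.03]
```

Nearly home with no load; release, back off and check both lids' next positions.

```bash
python3 -m inch '[[0,0,0,0,0,0,15],[0,0,0,0,0,0,30],[0,0,0,0,0,0,50],[0,0,0,0,0,0,50],[0,0,-40,0,0,0,50],[0,0,-80,0,0,0,50],[0,0,-80,0,0,0,50],[0,0,-80,0,0,0,50]]'>/dev/null;  python3 go.py .47 -.031 .2 88
python3 - <<'E'
from m import *
p,d=grab("side","5"); crop(p,260,380,200,350,4,"s5")
C=cloud("side",d)
for z in (.137,.145): 
  try: print(z,bar("side",C,(.625,.05),z))
  except Exception as e: print(e)
for st,c,mm in comps(masks(p)["green"])+comps(masks(p)["blue"]): print(st,C[mm].mean(0).round(3))
E
```

```text
t 36.5 tcp [0.6261 0.0548 0.1979] jaw 75.0 tilt [ 5.3e-03  8.0e-04 -1.0e+00] F [-0.2  0.2 -0.3] T [0.   0.04 0.01] grip 0.495 q7 0.76
shift tool mm [-123.2 -128.6   -3. ]
turn rotvec deg [  0.3   -0.09 -12.97]
0.137 (array([0.62684528, 0.04994736]), array([0.62704416, 0.0499376 ]), np.float64(163.5167951244462), (18.041515350341797, 44.43312454223633), 86)
max() iterable argument is empty
[264 276  19  12 220] [ 0.471 -0.04   0.048]
[333 289  32  12  76] [ 0.637 -0.13   0.087]
[334 300  28  10  84] [ 0.633 -0.144  0.071]
[356 175  10   6  34] [0.737 0.409 0.021]
[327 263  30  12  58] [ 0.629 -0.052  0.088]
[270 324  13  23 172] [ 0.478 -0.198  0.047]
```

View pics/s5.png

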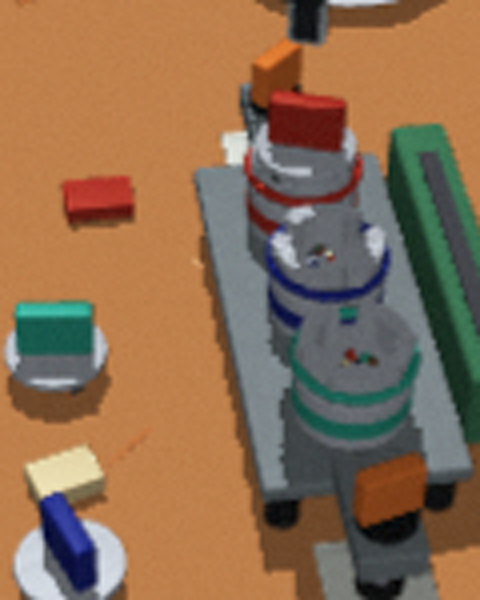

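```bash
python3 -m inch '[[-123,-128.6,0,0,0,-14,55],[-123,-128.6,0,0,0,-14,55],[-123,-128.6,0,0,0,-14,55],[-123,-128.6,0,0,0,-14,55],[-123,-128.6,0,0,0,-14,55],[-123,-128.6,0,0,0,-14,55],[-123,-128.6,50,0,0,-14,55],[-123,-128.6,90,0,0,-14,55],[-123,-128.6,110,0,0,-14,55],[-123,-128.6,110,0,0,-14,55],[-123,-128.6,110,0,0,-14,55]]'>/dev/null;  python3 go.py .4704 -.0306 .03 88.8;  python3 - <<'E'
from m import *
p,d=grab("side","6"); crop(p,210,330,200,350,4,"s6")
C=cloud("side",d); print(bar("side",C,(.471,-.035),.054))
E
```

```text
t 37.5 tcp [ 0.4687 -0.0305  0.0842] jaw 89.1 tilt [-0.0029  0.0015 -1.    ] F [ 0.7 -0.5 -0. ] T [ 0.    0.   -0.03] grip 0.554 q7 0.92
shift tool mm [-0.2  1.8 54.2]
turn rotvec deg [-0.17 -0.08  0.34]
(array([ 0.47138818, -0.03481538]), array([ 0.47108453, -0.03464857]), np.float64(178.44327727716166), (13.11372184753418, 42.75765609741211), 79)
```

View pics/s6.png

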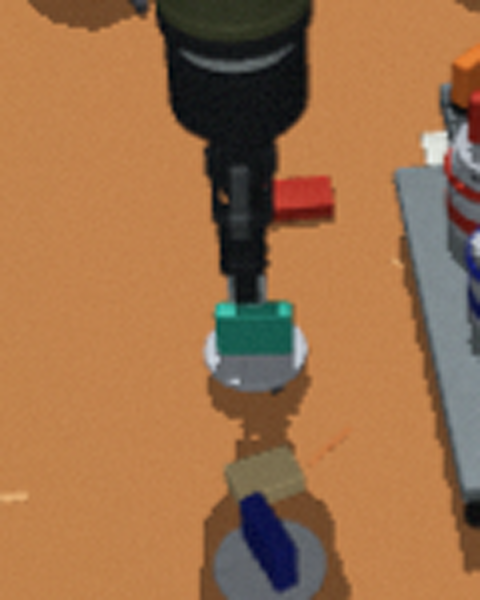

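```bash
python3 -m inch '[[-0.2,1.5,30,0,0,0,55],[-0.2,1.5,53,0,0,0,55],[-0.2,1.5,53,0,0,0,55],[-0.2,1.5,53,0,0,0,55],[-0.2,1.5,53,0,0,0,55],[-0.2,1.5,53,0,0,0,40],[-0.2,1.5,53,0,0,0,5],[-0.2,1.5,53,0,0,0,5],[-0.2,1.5,53,0,0,0,5],[-0.2,1.5,53,0,0,0,5],[-0.2,1.5,53,0,0,0,5]]' 40 >/dev/null; python3 go.py .4704 -.0306 .03 88.8;  python3 -m inch '[[0,0,-40,0,0,0,5],[0,0,-80,0,0,0,5],[0,0,-120,0,0,0,5],[0,0,-130,0,0,0,5],[0,0,-130,0,0,0,5],[0,0,-130,0,0,0,5],[0,0,-130,0,0,0,5]]' >/dev/null; python3 go.py .6385 -.1052 .16 125
python3 - <<'E'
from disc import *
s=arm.read_state(); t=s["tcp_pos"]
p,d=grab("side","7"); crop(p,210,330,150,300,4,"s7")
C=cloud("side",d)
print(disc("side",C,t,.0314),t)
E
```

```text
t 38.4 tcp [ 0.471  -0.0319  0.0331] jaw 89.0 tilt [ 1.8e-03 -5.0e-04 -1.0e+00] F [-0.4 -0.7  8.7] T [-0.13  0.14 -0.03] grip 0.152 q7 0.81
shift tool mm [ 1.3 -0.6  3.1]
turn rotvec deg [0.11 0.02 0.23]
t 39.0 tcp [ 0.4691 -0.0325  0.1606] jaw 89.0 tilt [-2.5e-03 -4.0e-04 -1.0e+00] F [ 0.4 -0.1 -1.3] T [-0.04  0.02  0.02] grip 0.155 q7 1.05
shift tool mm [-69.8 170.6   0.2]
turn rotvec deg [-1.500e-01 -2.000e-02 -3.599e+01]
(array([470.2, -37.6]), 31.8, 269) [ 0.46909071 -0.03245812  0.16059995]
```

View pics/s7.png

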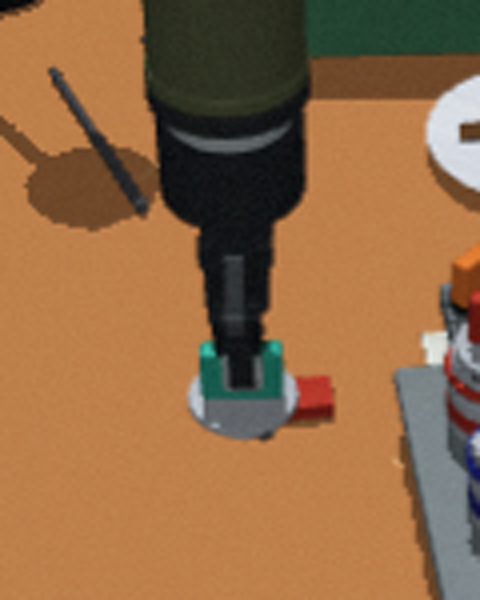

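```bash
python3 -m inch '[[-70,170,0,0,0,-36,5],[-70,170,0,0,0,-36,5],[-70,170,0,0,0,-36,5],[-70,170,0,0,0,-36,5],[-70,170,0,0,0,-36,5],[-70,170,0,0,0,-36,5],[-70,170,0,0,0,-36,5],[-70,170,0,0,0,-36,5],[-70,170,0,0,0,-36,5],[-70,170,0,0,0,-36,5],[-70,170,0,0,0,-36,5]]'>/dev/null;  python3 go.py .6387 -.1054 .132 125
```

```text
t 40.0 tcp [ 0.6385 -0.1043  0.1625] jaw 125.1 tilt [ 1.e-04 -9.e-04 -1.e+00] F [-0.5 -0.2 -0.7] T [0.03 0.03 0.03] grip 0.152 q7 1.73
shift tool mm [-1.  -0.4 30.5]
turn rotvec deg [-0.02  0.04  0.05]
```

```bash
python3 -m inch '[[-1.2,-0.5,15,0,0,0,5],[-1.2,-0.5,28,0,0,0,5],[-1.2,-0.5,28,0,0,0,5],[-1.2,-0.5,28,0,0,0,5]]'>/dev/null;  python3 go.py .639 -.1054 .1241 125;python3 -m inch '[[0,0,3,0,0,0,5],[0,0,6,0,0,0,5],[0,0,9,0,0,0,5],[0,0,9,0,0,0,5],[0,0,9,0,0,0,5]]'>/dev/null;  python3 go.py .639 -.1054 .1161 125
```

```text
t 40.3 tcp [ 0.6385 -0.1062  0.1333] jaw 125.0 tilt [-1.9e-03 -1.0e-04 -1.0e+00] F [ 0.  -0.7 -2.3] T [-0.01 -0.03 -0.01] grip 0.149 q7 1.71
shift tool mm [0.4 0.8 9.2]
turn rotvec deg [-0.09 -0.06  0.03]
t 40.7 tcp [ 0.6393 -0.106   0.125 ] jaw 125.0 tilt [-2.e-04  1.e-04 -1.e+00] F [-0.2  0.1 -1.8] T [-0.04  0.03 -0.01] grip 0.153 q7 1.70
shift tool mm [0.7 0.1 8.9]
turn rotvec deg [-0.01 -0.01  0.03]
```

```bash
python3 -m inch '[[0.4,0,2,0,0,0,5],[0.4,0,4,0,0,0,5],[0.4,0,4,0,0,0,5],[0.4,0,4,0,0,0,5]]'>/dev/null;  python3 go.py .639 -.1054 .1161 125
```

```text
t 41.1 tcp [ 0.639  -0.1057  0.121 ] jaw 125.0 tilt [-2.e-04  0.e+00 -1.e+00] F [-0.2 -1.  -1.1] T [-0.01 -0.03  0.01] grip 0.154 q7 1.69
shift tool mm [0.2 0.1 4.9]
turn rotvec deg [-0.01 -0.01  0.04]
```

```bash
python3 -m inch '[[0,0,2,0,0,0,5],[0,0,4,0,0,0,5],[0,0,4.4,0,0,0,5],[0,0,4.4,0,0,0,5]]'>/dev/null;  python3 go.py; python3 -m inch '[[0,0,0,0,0,0,15],[0,0,0,0,0,0,30],[0,0,0,0,0,0,50],[0,0,0,0,0,0,50],[0,0,-40,0,0,0,50],[0,0,-80,0,0,0,50],[0,0,-80,0,0,0,50],[0,0,-80,0,0,0,50]]'>/dev/null;  python3 go.py .478 -.1898 .2 25.8
python3 - <<'E'
from m import *
p,d=grab("side","8"); crop(p,240,400,200,370,3.5,"s8")
C=cloud("side",d)
for nm,xy,z in (("red",(.625,.05),.137),("green",(.639,-.109),.137),("blue",(.478,-.194),.054)): 
  try: print(nm,z,bar("side",C,xy,z))
  except Exception as e: print(e)
p,d=grab("top","8");C=cloud("top",d); crop(p,220,440,160,310,3.6,"t8")
for nm,xy,z in (("red",(.623,.054),.137),("green",(.637,-.105),.137),("blue",(.476,-.19),.054)): 
  try: print(nm,z,bar("top",C,xy,z))
  except Exception as e: print(e)
E
```

```text
t 41.4 tcp [ 0.6391 -0.1057  0.1166] jaw 125.0 tilt [-1.e-04  0.e+00 -1.e+00] F [-0.4 -0.6 -2.3] T [-0.03 -0.04  0.01] grip 0.153 q7 1.69
t 42.1 tcp [ 0.6405 -0.105   0.1996] jaw 125.0 tilt [ 5.2e-03 -3.0e-04 -1.0e+00] F [ 0.4  0.4 -0.9] T [ 0.02  0.05 -0.05] grip 0.498 q7 1.76
shift tool mm [  23.8 -181.7   -1.2]
turn rotvec deg [ 3.300e-01 -7.000e-02  9.923e+01]
red 0.137 (array([0.61716473, 0.05224452]), array([0.61592243, 0.05199101]), np.float64(158.6786754436723), (16.000965118408203, 26.69675064086914), 43)
green 0.137 (array([ 0.63877966, -0.11002914]), array([ 0.63930585, -0.10891696]), np.float64(35.3378327046685), (48.180450439453125, 16.665067672729492), 108)
blue 0.054 (array([ 0.47859106, -0.19393889]), array([ 0.47860227, -0.19369343]), np.float64(114.97182575107551), (14.184117317199707, 47.58506393432617), 113)
red 0.137 (array([0.62291254, 0.0534787 ]), array([0.6227249 , 0.05346456]), np.float64(165.17793536359983), (13.894891738891602, 45.16122055053711), 132)
green 0.137 (array([ 0.62909729, -0.11089377]), array([ 0.62846547, -0.1119108 ]), np.float64(28.630419374930625), (26.931615829467773, 14.129477500915527), 76)
blue 0.054 (array([ 0.4754545 , -0.19015588]), array([ 0.47555584, -0.19018679]), np.float64(115.66681335306755), (12.817214965820312, 45.449424743652344), 116)
```

View pics/s8.png

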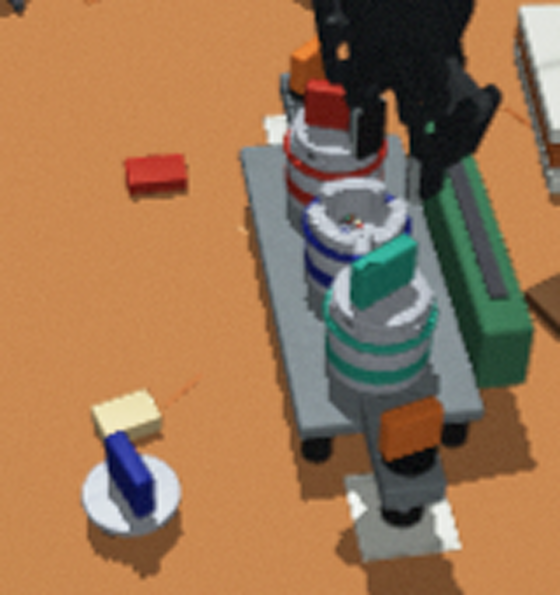

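View pics/t8.png

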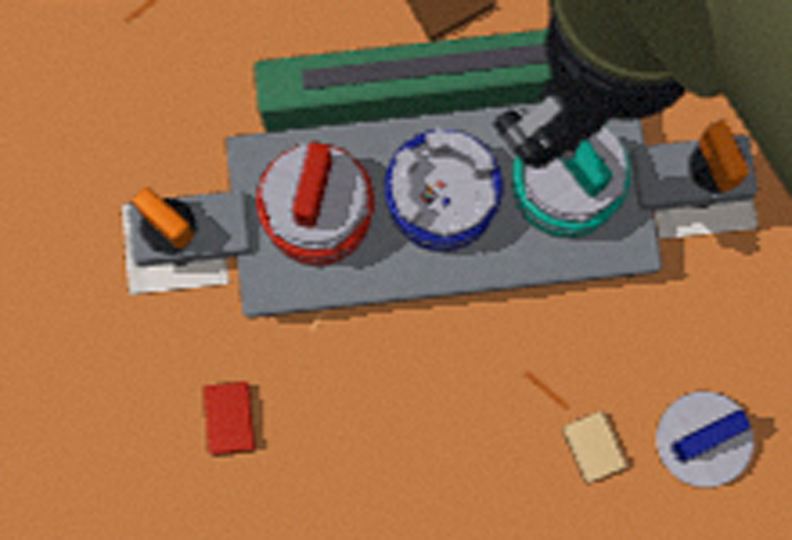

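```bash
python3 -m inch '[[24,-181,0,0,0,99.5,55],[24,-181,0,0,0,99.5,55],[24,-181,0,0,0,99.5,55],[24,-181,0,0,0,99.5,55],[24,-181,0,0,0,99.5,55],[24,-181,0,0,0,99.5,55],[24,-181,0,0,0,99.5,55],[24,-181,0,0,0,99.5,55],[24,-181,0,0,0,99.5,55],[24,-181,0,0,0,99.5,55],[24,-181,0,0,0,99.5,55],[24,-181,0,0,0,99.5,55],[24,-181,0,0,0,99.5,55],[24,-181,0,0,0,99.5,55],[24,-181,0,0,0,99.5,55],[24,-181,50,0,0,99.5,55],[24,-181,90,0,0,99.5,55],[24,-181,110,0,0,99.5,55],[24,-181,110,0,0,99.5,55],[24,-181,110,0,0,99.5,55]]'>/dev/null;  python3 go.py .4778 -.1896 .03 25.5;  python3 - <<'E'
from m import *
p,d=grab("side","9"); crop(p,230,330,270,370,5,"s9")
C=cloud("side",d); print(bar("side",C,(.4786,-.194),.054))
E
```

```text
t 43.8 tcp [ 0.4761 -0.1894  0.0856] jaw 25.7 tilt [-0.0036  0.0019 -1.    ] F [-0.2 -0.5  0.2] T [-0.02 -0.   -0.03] grip 0.552 q7 0.33
shift tool mm [ 1.6  1.2 55.6]
turn rotvec deg [-0.19  0.14  0.21]
(array([ 0.47882233, -0.19386737]), array([ 0.47877112, -0.19407381]), np.float64(114.40501824027028), (14.224592208862305, 47.45174026489258), 114)
```

View pics/s9.png

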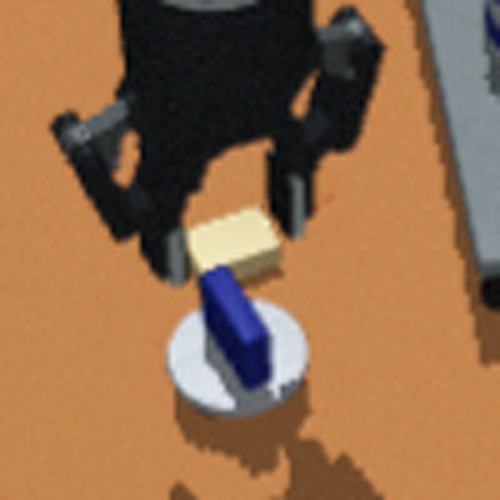

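```bash
python3 -m inch '[[1.4,0.8,30,0,0,0,55],[1.4,0.8,54,0,0,0,55],[1.4,0.8,54,0,0,0,55],[1.4,0.8,54,0,0,0,55],[1.4,0.8,54,0,0,0,55],[1.4,0.8,54,0,0,0,40],[1.4,0.8,54,0,0,0,5],[1.4,0.8,54,0,0,0,5],[1.4,0.8,54,0,0,0,5],[1.4,0.8,54,0,0,0,5],[1.4,0.8,54,0,0,0,5]]' 40 >/dev/null; python3 go.py .4778 -.1896 .03 25.5;  python3 -m inch '[[0,0,-40,0,0,0,5],[0,0,-80,0,0,0,5],[0,0,-120,0,0,0,5],[0,0,-130,0,0,0,5],[0,0,-130,0,0,0,5],[0,0,-130,0,0,0,5],[0,0,-130,0,0,0,5]]' >/dev/null; python3 go.py .6319 -.0257 .16 2
python3 - <<'E'
from disc import *
s=arm.read_state(); t=s["tcp_pos"]
p,d=grab("side","10"); crop(p,230,330,210,310,5.5,"s10")
C=cloud("side",d)
print(disc("side",C,t,.032),t)
E
```

```text
t 44.8 tcp [ 0.4791 -0.1904  0.0337] jaw 25.5 tilt [ 0.0011 -0.001  -1.    ] F [-1.3 -0.7  8. ] T [-0.05  0.29 -0.01] grip 0.152 q7 0.26
shift tool mm [-0.9 -1.3  3.7]
turn rotvec deg [ 0.08 -0.03  0.03]
t 45.4 tcp [ 0.4774 -0.1901  0.161 ] jaw 25.5 tilt [-2.8e-03  7.0e-04 -1.0e+00] F [-0.1 -0.  -2.5] T [0.02 0.02 0.05] grip 0.156 q7 0.41
shift tool mm [210.2 -81.8   0.7]
turn rotvec deg [-0.07  0.15 23.52]
(array([ 478.7, -194.4]), 31.5, 363) [ 0.47741905 -0.19010632  0.16102369]
```

View pics/s10.png

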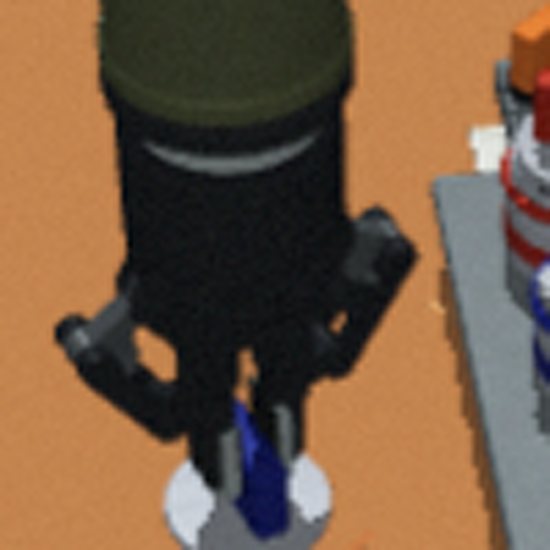

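Run:
```python
from m import *
p=cv2.imread("pics/side10.png"); crop(p,240,310,270,330,8,"s10b")
```

```text
(no output)
```

View pics/s10b.png

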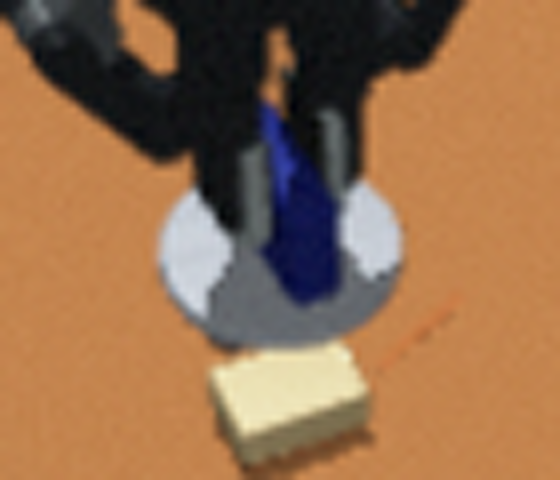

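```bash
python3 -m inch '[[0,0,-25,0,0,0,5],[210,-82,-25,0,0,-36.5,5],[210,-82,-25,0,0,-36.5,5],[210,-82,-25,0,0,-36.5,5],[210,-82,-25,0,0,-36.5,5],[210,-82,-25,0,0,-36.5,5],[210,-82,-25,0,0,-36.5,5],[210,-82,-25,0,0,-36.5,5],[210,-82,-25,0,0,-36.5,5],[210,-82,-25,0,0,-36.5,5],[210,-82,-25,0,0,-36.5,5],[210,-82,-25,0,0,-36.5,5],[210,-82,-25,0,0,-36.5,5]]'>/dev/null;  python3 go.py .6319 -.0259 .135 62
```

```text
t 46.5 tcp [ 0.6324 -0.0268  0.1878] jaw 61.9 tilt [-1.e-04 -8.e-04 -1.e+00] F [ 0.4 -0.8 -1.6] T [ 0.04 -0.01  0.06] grip 0.151 q7 0.66
shift tool mm [ 0.6 -0.9 52.7]
turn rotvec deg [ 0.01  0.04 -0.07]
```

```bash
python3 -m inch '[[0.6,-0.9,20,0,0,0,5],[0.6,-0.9,40,0,0,0,5],[0.6,-0.9,52,0,0,0,5],[0.6,-0.9,52,0,0,0,5],[0.6,-0.9,52,0,0,0,5]]'>/dev/null;  python3 go.py .6319 -.0259 .1247 62;python3 -m inch '[[0,0,3,0,0,0,5],[0,0,6,0,0,0,5],[0,0,9,0,0,0,5],[0,0,9,0,0,0,5],[0,0,9,0,0,0,5]]'>/dev/null;  python3 go.py .6319 -.0259 .1167 62
```

```text
t 46.9 tcp [ 0.6321 -0.025   0.1356] jaw 62.0 tilt [-0.001 -0.    -1.   ] F [ 0.6  0.5 -1.1] T [ 0.   -0.03 -0.04] grip 0.153 q7 0.61
shift tool mm [-0.8  0.3 10.9]
turn rotvec deg [-0.05  0.03  0.01]
t 47.4 tcp [ 0.6324 -0.0246  0.1268] jaw 62.0 tilt [ 1.e-04 -0.e+00 -1.e+00] F [-0.9 -0.4 -1.4] T [-0.02 -0.05 -0.02] grip 0.152 q7 0.61
shift tool mm [-1.4  0.2 10.1]
turn rotvec deg [0.   0.   0.04]
```

```bash
python3 -m inch '[[-1,0,2,0,0,0,5],[-1,0,4,0,0,0,5],[-1,0,6,0,0,0,5],[-1,0,6,0,0,0,5],[-1,0,6,0,0,0,5]]'>/dev/null;  python3 go.py .6319 -.0259 .1167 62
```

```text
t 47.8 tcp [ 0.6318 -0.0255  0.1205] jaw 62.0 tilt [-3.e-04  1.e-04 -1.e+00] F [-0.4 -0.7 -2.2] T [0.02 0.03 0.02] grip 0.155 q7 0.60
shift tool mm [-0.3  0.3  3.8]
turn rotvec deg [-0.02  0.01  0.04]
```

Past the riding height (0.1247) without load, so the lugs are in the keyways. Lower home, release, retract.

```bash
python3 -m inch '[[0,0,2,0,0,0,5],[0,0,3.4,0,0,0,5],[0,0,3.4,0,0,0,5]]'>/dev/null;  python3 go.py; python3 -m inch '[[0,0,0,0,0,0,15],[0,0,0,0,0,0,30],[0,0,0,0,0,0,50],[0,0,0,0,0,0,50],[0,0,-40,0,0,0,50],[0,0,-80,0,0,0,50],[0,0,-120,0,0,0,50],[0,0,-120,0,0,0,50],[0,0,-120,0,0,0,50]]'>/dev/null;  python3 go.py .42 -.20 .3 25
```

```text
t 48.0 tcp [ 0.6319 -0.0254  0.1172] jaw 62.0 tilt [ 1.e-04  1.e-04 -1.e+00] F [ 0.3 -0.2 -0.7] T [ 0.02 -0.03 -0.  ] grip 0.153 q7 0.60
t 48.8 tcp [ 0.6331 -0.0249  0.2403] jaw 62.0 tilt [ 0.0054 -0.     -1.    ] F [-0.7 -0.9 -1.3] T [0.02 0.01 0.02] grip 0.501 q7 0.69
shift tool mm [-254.5 -105.8  -60.8]
turn rotvec deg [ 0.22 -0.23 37.03]
```

```bash
python3 -m inch '[[-255,-106,-60,0,0,0,50],[-255,-106,-60,0,0,0,50],[-255,-106,-60,0,0,0,50],[-255,-106,-60,0,0,0,50],[-255,-106,-60,0,0,0,50],[-255,-106,-60,0,0,0,50],[-255,-106,-60,0,0,0,50],[-255,-106,-60,0,0,0,50],[-255,-106,-60,0,0,0,50],[-255,-106,-60,0,0,0,50]]'>/dev/null;  python3 go.py
python3 - <<'E'
from m import *
B=dict(top=np.array([.0021,.0005]),side=np.array([-.0008,.0042]))
T=dict(red=(.6240,.0541),blue=(.6312,-.0256),green=(.6383,-.1052),kl=(.6155,.1486),kr=(.6468,-.1997))
for n in("side","top"):
    ps=[];ds=[]
    for _ in range(5):
        p,d=arm.camera(n); ds.append(d)
    d=np.mean(ds,0); cv2.imwrite(f"pics/{n}11.png",p)
    crop(p,*((250,410,190,350) if n=="side" else (220,440,160,310)),3.5,n+"11c")
    C=cloud(n,d)
    for k,xy in T.items():
        zt=.098 if k[0]=="k" else .137
        try:
            rc,c,a,sz,N=bar(n,C,np.array(xy)-B[n],zt,tol=.006)
            m=(np.hypot(*(C[...,:2]-(np.array(xy)-B[n])).transpose(2,0,1))<.03)&(abs(C[...,2]-zt)<.006)
            # disc plane z
            w=C[...,:2]-(np.array(xy)-B[n]); r=np.hypot(w[...,0],w[...,1]); q=(r<.028)&(abs(C[...,2]-.103)<.015)
            print(n,k,"c",(c+B[n]-xy).round(4),"ang",a.round(1),np.round(sz),"top z",np.percentile(C[m][:,2],60).round(4),"disc z",np.median(C[q][:,2]).round(4),q.sum())
        except Exception as e: print(n,k,e)
E
```

```text
t 49.6 tcp [ 0.4185 -0.2008  0.2967] jaw 62.0 tilt [-5.e-04  7.e-04 -1.e+00] F [ 0.2 -0.6  0.3] T [-0.01  0.03 -0.02] grip 0.495 q7 1.20
side red c [ 0.0013 -0.0004] ang 164.0 [19. 46.] top z 0.1371 disc z 0.1039 236
side blue c [ 0.0003 -0.    ] ang 149.4 [19. 47.] top z 0.1372 disc z 0.1037 296
side green c [ 0.0007 -0.0003] ang 36.6 [48. 17.] top z 0.1372 disc z 0.1039 303
side kl c [-0.     -0.0012] ang 49.5 [42. 18.] top z 0.0981 disc z 0.097 79
side kr c [0.0003 0.0005] ang 21.2 [39. 17.] top z 0.0982 disc z 0.0976 136
top red c [ 0.0007 -0.0003] ang 164.7 [14. 46.] top z 0.1367 disc z 0.1029 349
top blue c [0.0003 0.0003] ang 152.7 [13. 45.] top z 0.1367 disc z 0.103 352
top green c [-0.0001 -0.0004] ang 35.6 [46. 15.] top z 0.1369 disc z 0.1031 321
top kl c [ 0.0003 -0.0006] ang 43.1 [38. 12.] top z 0.0977 disc z 0.0974 109
top kr c [0.0001 0.0007] ang 21.5 [38. 14.] top z 0.098 disc z 0.0974 123
```

View pics/side11c.png

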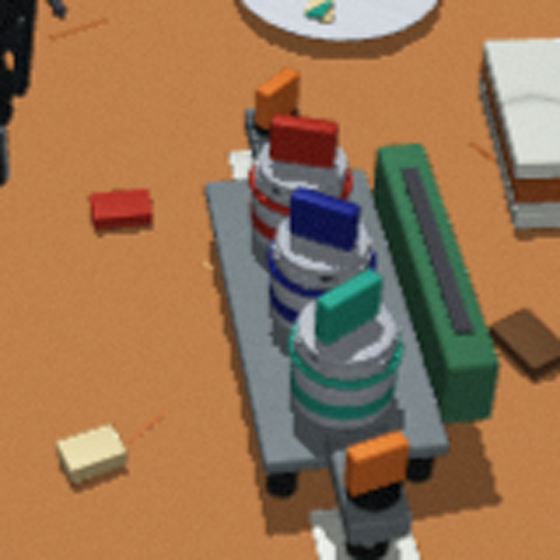

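View pics/top11c.png

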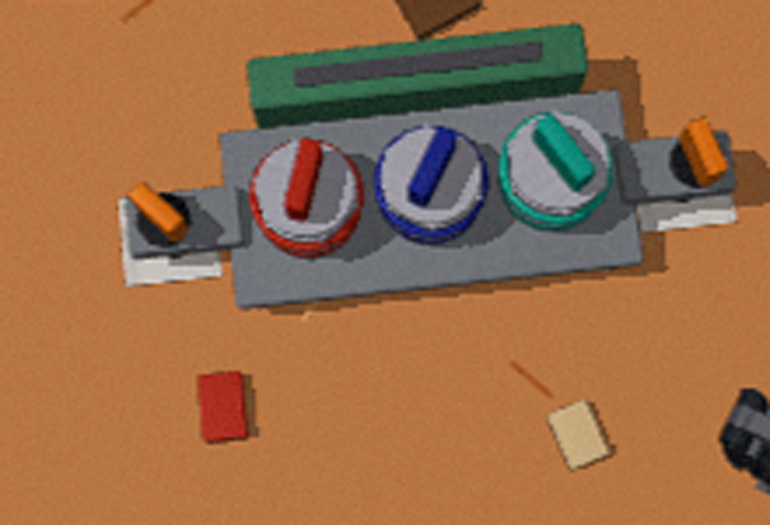

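```bash
python3 -m inch '[[0,0,0,0,0,0,50],[0,0,0,0,0,0,50],[0,0,0,0,0,0,50],[0,0,0,0,0,0,50]]'; python3 -c "
from plant import arm
print(arm.hand_in())"
```

```text
time_s: 50.43
tcp_pos: [0.4186, -0.201, 0.2973]
eef_rot: [0.857, 0.515, -0.0, -0.0]
wrist_force: [0.4, -0.9, 0.3]
grip_width: 0.495
the job is handed in; nothing more can be done
None
```

The stone polisher is ready and the job was handed in at about 50 s, with both feet down and all three lids in their pots. The hand-in reports no verdict, so this rests on my own checks.

- **Feet:** I turned each knob until the gripped knob began to rise 0.2 mm per 10° of turn, which means the foot was bearing on its tile. I then backed off to about 0.2 mm of lift, against the 1.8 mm limit. I did not measure the contact force under the pads directly, so contact is inferred from that rise.
- **Lids:** Red, green and blue were all present. The red lid had been knocked a few centimetres aside while the arm was elsewhere; I found it again before gripping it. I read the keyways from the camera depth and took the lug directions from the side view. All three lids went past riding height without any load.
- **Last checks:** In both cameras the lid discs lie at 103–104 mm (home is 103, riding would be 111). They are within about 1.4 mm of the pot axes, and the knob tops are at about 98 mm. The stand is where I measured it, and the gripper is clear of everything.
- **Disagreement:** The two cameras differed by 3–5 mm. I corrected for this using the knob positions I felt while gripping them.

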